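# Put the battery pack and the bit case away in the tool chest

### The arm

A 6-joint arm with a two-finger parallel gripper is mounted at the origin on the work surface. World frame = base frame: x ahead of the robot, y to its left, z up, the work surface at z = 0. Lengths are in m, angles in rad, forces in N, time in s.
With the tool pointing down it reaches from about 0.35 to 0.725 m from the base axis. Payload 6 kg.
Tool frame: the origin (TCP) lies midway between the tips of the shut fingers; the grasp point (between the pads) lies 19 mm behind it; z points along the fingers, y is the line along which they close (so a half turn about z gives the same grasp; the last joint's range is limited). The gripper opens to 85 mm and grips with 20 to 120 N. Pads are 22 mm wide; open, the fingers measure 114 mm over their backs; the gripper's body (76 mm by 85 mm) begins 54 mm behind the grasp point. The pads swing forward as they close: fully open they stand 13 mm farther back than shut.
Start: joints at [1.525, 0.04, 0.085, 0, -1.615, -0.334], TCP at [0.222, 0.557, 0.203] pointing down, gripper open.
Joint ranges: [-2.56, 2.56], [-1.29, 2.01], [-1.08, 1.49], [-3.29, 1.98], [-2.81, -0.18], [-2.99, 2.99]. Speed limits (rad/s): [2.57, 2.57, 3.01, 3.14, 3.14, 3.14].

### API

Orientations are given as a rotation vector (axis times angle).
In Python, from station import manip gives the robot as it stands. The module is installed in compiled form; this text tells all that it offers.
- The arm moves only by the tool carry_out, never from a script. Its argument "commands" is a list of rows, each an object of numbers: "gripper": the finger opening in mm, from 0 to 85.4; "tx", "ty", "tz": the shift along the tool's x, y, z in mm; "rx", "ry", "rz": the turn, a rotation vector about the tool's x, y, z in rad. In form: [{"gripper": .., "tx": .., "ty": .., "tz": .., "rx": .., "ry": .., "rz": ..}, ...]. A call has 1 to 12 rows; each row shifts and turns the commanded pose from where the row before left it, along the tool's axes as they then stand; what a row does not reach is not made up. A row lasts 1/10 s, in which the tool goes at most 50 mm and 8.59 degrees, less where a joint would pass 70% of its speed; a pose out of reach is approached as far as the arm can. A call with a gripper value outside its range is refused whole. The fingers move at their own pace and stop on an object; the grip force is fixed at half the most. Time passes only in rows, so rows that do not move let the fingers close. It gives the time, the measured TCP pose, the force, the opening and the grip force at its end, in the units of the state.
- manip.get_obs(): the state, without advancing time (a new reading comes with each control period).
- manip.camera(name): name is "scene" or "top" or "wrist"; returns (picture, depth): 420x560x3 uint8, red, green, blue; 420x560 float32, m along the optical axis (not along the pixel's ray), 0 where there is no reading.
- manip.get_calibration(name): a dict with "fx", "fy", "cx", "cy" (pixels), "camera_from_world" (4x4, takes a point from world to camera coordinates). Camera axes: x right, y down, z forward; pixel columns grow to the right and rows downward; lengths in m; the calibration is good to about 2 mm. The wrist camera is an equidistant fisheye: a pixel r from the principal point sees the ray r / f radians off the axis. A picture is of the moment at which its call begins: read the wrist's pose just before it. get_calibration takes no time and is no camera call; for the wrist camera it gives the pose at the moment of the call.
- manip.finish_job(): hands the job in; it is judged then, once.
Trained networks look in the newest picture that a camera, given by its name, has taken for a name from the list of things; names that differ only in an ending like _2 or _b are one class to them, and where a whole thing is asked for, a point or a joint stands for the part that bears it (a point fixed in the world has none). Each returns a list of dicts, best first, with "score" (0 to 1); they miss things now and then, are a little off and sometimes report something else, mostly with a low value. They report only what shows in the picture. A call takes as long as a camera call.
- manip.boxes_of(target, camera): "xyz" ([x, y, z] in m, in world coordinates, good to about 4 mm: the middle of the surface that is visible of it).
- manip.silhouettes(target, camera): "region" (420x560 bool, what is visible of it).
- manip.tip_of(target, camera): "xyz" ([x, y, z] in m, in world coordinates, good to about 4 mm: a listed point, or the origin of a listed thing).
The state is a dict: "time_s": time; "joint_pos": joint angles; "joint_vel": joint speeds; "joint_torque": joint torques, N m; "eef_pos": TCP position; "ee_rot": TCP orientation; "wrist_force": force on the tool from outside, world axes, zero at the start; "torque": the same for the moment, N m; "grip_width": finger opening in m; "grasp_force": force on a finger pad.
Only numpy, scipy, OpenCV 4.12 (cv2) and the standard library are available. Lean on these libraries where they do the work, as an engineer would, in place of code of your own. Each camera call takes 0.05 s, during which the arm holds its last target. There are 200 camera calls.

### The job

Clear the bench: lay the loose battery pack in whichever open drawer of the tool chest already holds the other battery pack, and the loose drill-bit case in the drawer that holds the other bit case. Set each one down (do not drop it) flat on the drawer's floor, right way up, beside its fellow, then gently slide both drawers fully shut. Leave everything else on the bench where it stands.

Things in the scene. Friction and masses are not known exactly. Their poses are not given: they have to be found in the camera images.
- pack: the loose battery pack to put away: black with a green band, 80 (x) x 56 (y) x 44 (z) mm, 0.24 kg; the plain lower body is 36 mm high, above it a rail 60 x 36 mm. Origin: centre of its underside; z up. Grip it across its 56 mm sides. It starts upright on the bench at any yaw, among other things
- case: the loose drill-bit case to put away: orange plastic box 90 (x) x 48 (y) x 32 (z) mm, 0.18 kg. Origin: centre of its underside; z up. Grip it across its 48 mm sides. It starts upright on the bench at any yaw
- stored_pack: the other battery pack, same in size and look as the loose one, lying loose on the floor of one of the two open drawers (left or right, it varies), its length along the drawer, near the drawer's outer side wall. Origin and axes as for pack
- stored_case: the other bit case, same as the loose one, lying loose in the other drawer likewise. Origin and axes as for case
- chest_front (a point): middle of the top front edge of the red steel tool chest fixed on the bench, 280 (x) x 440 (y) x 200 (z) mm. Axes: x from its front to its back, y to its left, z up; the front faces the robot (-x), turned by up to 0.25 rad. Two small drawers side by side at its top slide out of the front; the wide one below is locked. On its top, discs and a carton (to 32 mm high) lie over 120 mm behind this edge
- left_drawer (a joint): opening in m of the drawer on the +y side of the chest: 0 = fully shut (a stop), 0.21 = fully out. It starts open by 0.16 to 0.195. It slides with about 2 N of friction and stays where it is left
- right_drawer (a joint): the same for the drawer on the -y side
- left_floor (a point): on the left drawer's inner floor, midway across, at the front panel's inner face; moves with the drawer. Axes as the chest's (x into the drawer, y to its left wall). The floor is 236 mm long (x from 0), 188 mm wide (y -94 to 94), 120 mm over the bench; side walls 5 mm thick rise 50 mm over it, the front panel 68 mm. Only x below the drawer's opening less 21 mm lies clear of the chest
- right_floor (a point): the same for the right drawer
- left_pull (a point): middle of the front edge of the left drawer's aluminium lip pull, 181 mm over the bench; the lip is 205 mm wide, 14 mm high and sticks out 16 mm from the top of the front panel; pushing it along the chest's +x shuts the drawer. 35 mm in front (-x) of left_floor. Axes as the chest's
- right_pull (a point): the same for the right drawer
- screw_jar: clear jar of screws with a red lid, 66 mm across, 88 mm high; loose bystander. Origin: centre of its underside
- tape_measure: yellow tape measure standing on its edge, 72 (x) x 40 (y) x 65 (z) mm, its steel end hook sticks out to 44 mm on +x; loose bystander. Origin: centre of its underside
- glue_bottle: white glue bottle, 58 mm across, 150 mm high; loose bystander. Origin: centre of its underside
- paint_can: paint can, 112 mm across, 120 mm high; loose bystander. Origin: centre of its underside
- g_clamp: blue G-clamp lying flat, 200 (x) x 125 (y) x 20 (z) mm; loose bystander. Origin: near the middle of its underside
- hammer: hammer lying flat, about 300 mm long; loose bystander, at the right. Origin: near its middle, on the underside

How it is judged:
By the outcome, as a careful person would: the job done as asked, in the order asked, and still so for the second after the job is handed in, with the robot touching nothing.
It also fails if it takes over 72 s, if anything falls off the work surface, if the arm or the gripper's body presses on something with over 40 N, if the wrist force passes 120 N, or if a joint passes its speed limit or range.

## Working session

There is one attempt and no reset: what is moved stays moved. The work goes in short steps, Python scripts to look and compute and a tool call to move; the robot and the scene stay as the last step left them, time stands still between calls to the robot, and variables do not carry over. Pictures are saved under pics/ and viewed, at most 10 in all, crops included, and the job is handed in when it is done.

Besides the shell and the picture viewer there is one more tool, called after ">>>" as name(argument=value, ...), one argument or row to a line, values as JSON. carry_out: Moves the arm, as the interface text tells. Its arguments: {"type":"object","properties":{"commands":{"type":"array","items":{"type":"object","properties":{"gripper":{"type":"number"},"tx":{"type":"number"},"ty":{"type":"number"},"tz":{"type":"number"},"rx":{"type":"number"},"ry":{"type":"number"},"rz":{"type":"number"}}}}},"required":["commands"]}

```bash
mkdir -p pics
python3 - <<'E'
from station import manip
import cv2,numpy as np
o=manip.get_obs();print(o['time_s'],o['eef_pos'],o['ee_rot'])
ims=[]
for c in("top","scene"):
    p,d=manip.camera(c);cv2.imwrite(f"pics/{c}0.png",p[:,:,::-1])
    np.save(f"{c}_d.npy",d)
    k=manip.get_calibration(c);print(c,k['fx'],np.linalg.inv(k['camera_from_world'])[:3].round(3).tolist())
    for t in ["pack","case","chest_front","left_floor","right_floor","left_pull","right_pull","stored_pack","stored_case"]:
        print(t,[(np.round(r['xyz'],3).tolist(),round(r['score'],2)) for r in manip.tip_of(t,c)[:3]])
E
```

```text
0.0 [0.22222815 0.55693804 0.20239865] [ 3.08344858e+00 -5.92704047e-01 -3.80777533e-04]
top 485.9427721674732 [[0.004, -0.997, 0.073, 0.458], [-1.0, -0.003, 0.006, -0.064], [-0.006, -0.073, -0.997, 1.328]]
pack [([0.601, 0.373, -0.001], 0.68), ([0.486, -0.243, 0.124], 0.3)]
case [([0.582, 0.23, -0.002], 0.74)]
chest_front [([0.656, -0.159, 0.196], 0.71)]
left_floor [([0.51, -0.019, 0.12], 0.6)]
right_floor [([0.49, -0.244, 0.119], 0.98), ([0.456, -0.233, 0.181], 0.52)]
left_pull [([0.469, -0.014, 0.183], 0.94), ([0.574, -0.309, 0.116], 0.23)]
right_pull [([0.457, -0.231, 0.186], 0.93)]
stored_pack []
stored_case [([0.391, -0.498, -0.001], 0.67), ([0.577, -0.308, 0.118], 0.56), ([0.604, 0.373, 0.001], 0.55)]
scene 419.940201489459 [[0.737, 0.365, -0.568, 1.287], [0.675, -0.39, 0.626, -0.88], [0.007, -0.845, -0.534, 0.812]]
pack [([0.602, 0.369, 0.001], 0.61)]
case []
chest_front [([0.654, -0.158, 0.2], 0.97)]
left_floor [([0.506, -0.024, 0.119], 0.97)]
right_floor [([0.344, 0.321, -0.0], 0.47), ([0.574, -0.311, 0.125], 0.28)]
left_pull [([0.472, -0.015, 0.179], 0.64), ([0.767, 0.239, -0.0], 0.39)]
right_pull [([0.458, -0.23, 0.182], 0.85)]
stored_pack [([0.609, 0.018, 0.117], 0.78)]
stored_case [([0.575, -0.312, 0.12], 0.53)]
```

View pics/top0.png

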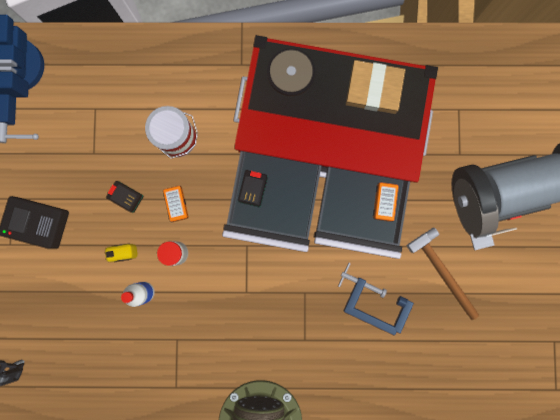

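View pics/scene0.png

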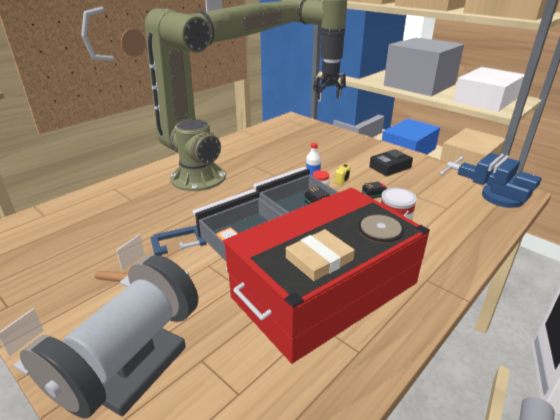

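The top view shows the loose pack at (125,196), the loose case at (175,203), the stored pack in the left drawer at (252,188) and the stored case in the right drawer at (387,201). The lip pulls run (225,235)-(308,246) and (317,240)-(400,253). The scene view agrees. Next I fit the geometry from depth.

```bash
cat > h.py <<'E'
import numpy as np,cv2
from station import manip
def cloud(c,d):
    k=manip.get_calibration(c);v,u=np.indices(d.shape)
    P=np.stack([(u-k['cx'])/k['fx']*d,(v-k['cy'])/k['fy']*d,d],-1)
    T=np.linalg.inv(k['camera_from_world']);return P@T[:3,:3].T+T[:3,3]
def rect(P):
    c,s,a=cv2.minAreaRect((P[:,:2]*1000).astype(np.float32));a=np.radians(a)
    if s[0]<s[1]: s=s[::-1];a+=np.pi/2
    a=(a+np.pi/2)%np.pi-np.pi/2
    return np.round(c,1),np.round(s,1),round(a,3)
E
python3 - <<'E'
from h import *
d=np.load('top_d.npy');W=cloud('top',d)
def box(u0,u1,v0,v1,z0,z1):
    P=W[v0:v1,u0:u1].reshape(-1,3);return P[(P[:,2]>z0)&(P[:,2]<z1)]
for n,a in dict(pack=(100,150,175,215,.015,.06),case=(155,195,180,225,.015,.06),spack=(236,272,165,210,.135,.18),scase=(370,402,178,225,.135,.17),llip=(215,312,225,255,.172,.2),rlip=(312,410,225,262,.172,.2),chest=(225,445,30,185,.19,.21)).items():
    P=box(*a);print(n,len(P),rect(P),P[:,2].min().round(3),np.median(P[:,2]).round(3),P[:,2].max().round(3))
for n,a in dict(lf=(260,300,170,220,.1,.14),rf=(330,365,170,220,.1,.14),bench=(200,215,180,230,-.05,.05)).items(): print(n,np.median(box(*a)[:,2]))
E
```

```text
pack 668 (array([600.1, 371.1]), array([82.9, 56.3]), np.float64(1.054)) 0.015 0.041 0.052
case 637 (array([581.4, 234. ]), array([91.3, 52.8]), np.float64(0.254)) 0.016 0.032 0.041
spack 844 (array([613.5,  24.7]), array([87. , 73.9]), np.float64(-0.239)) 0.135 0.162 0.173
scase 844 (array([ 573. , -315.1]), array([96. , 66.7]), np.float64(-0.154)) 0.135 0.152 0.169
llip 1130 (array([486.2, -18.3]), array([205.5,  61.7]), np.float64(-1.568)) 0.172 0.187 0.195
rlip 1164 (array([ 478.7, -234.4]), array([204.3,  59.9]), np.float64(1.474)) 0.172 0.187 0.194
chest 17794 (array([ 793.5, -182.6]), array([441.2, 282.6]), np.float64(1.394)) 0.191 0.201 0.21
lf 0.12023967968379257
rf 0.1200850421141122
bench 5.518130893700235e-05
```

>>> carry_out(
  commands=[
    {"gripper": 85, "tx": 35, "ty": 2.7},
    {"tx": 35, "ty": 2.7},
    {"tx": 35, "ty": 2.7},
    {"tx": 35, "ty": 2.7},
    {"tx": 35, "ty": 2.7},
    {"tx": 35, "ty": 2.7},
    {"tx": 35, "ty": 2.7},
    {"tx": 35, "ty": 2.7},
    {"tx": 35, "ty": 2.7},
    {"tx": 35, "ty": 2.7},
    {"tx": 35, "ty": 2.7},
    {"tx": 35, "ty": 2.7},
  ],
)

```text
$.commands[0]: bad value
```

>>> carry_out(
  commands=[
    {"rz": 0.1425, "tz": 5},
    {"rz": 0.1425, "tz": 5},
    {"rz": 0.1425, "tz": 5},
    {"rz": 0.1425, "tz": 5},
    {"rz": 0.1425, "tz": 5},
    {"rz": 0.1425, "tz": 5},
    {"rz": 0.1425, "tz": 5},
    {"rz": 0.1425, "tz": 5},
    {"rz": 0.1425, "tz": 5},
    {"rz": 0.1425, "tz": 5},
    {"rz": 0.1425, "tz": 5},
    {"rz": 0.1425, "tz": 5},
  ],
)

```text
$.commands[0]: bad value
```

```bash
cat >> h.py <<'E'
from scipy.spatial.transform import Rotation as R
def go(x,y,z,psi):
    o=manip.get_obs();M=R.from_rotvec(o['ee_rot']).as_matrix();p=o['eef_pos']
    cur=np.arctan2(M[1,0],M[0,0]);dp=(psi-cur+np.pi)%(2*np.pi)-np.pi
    print('t',round(o['time_s'],2),'pos',np.round(p,4),'psi',round(cur,3),'tilt',np.round(M[:,2],3),'w',round(o['grip_width'],4),'F',np.round(o['wrist_force'],1),'q',np.round(o['joint_pos'],2))
    print('tool mm',np.round(M.T@(np.array([x,y,z])-p)*1000,1),'rz',round(-dp,3))
def wristview(name):
    p,d=manip.camera('wrist');cv2.imwrite(name,p[:,:,::-1]);return p,d,manip.get_calibration('wrist')
E
python3 - <<'E'
from h import *
go(.6,.371,.1,-2.088)
p,d,k=wristview('pics/w1.png')
v,u=np.indices(d.shape);a=(u-k['cx'])/k['fx'];b=(v-k['cy'])/k['fy'];r=np.hypot(a,b)+1e-9
P=np.stack([np.tan(r)*a/r*d,np.tan(r)*b/r*d,d],-1);T=np.linalg.inv(k['camera_from_world']);W=P@T[:3,:3].T+T[:3,3]
m=(d>0)&(W[...,2]>.028)&(W[...,2]<.055)&(np.hypot(W[...,0]-.6,W[...,1]-.371)<.06)
print(m.sum(),rect(W[m]),np.median(W[m][:,2]))
for c in('wrist',): print([(np.round(x['xyz'],4),x['score']) for x in manip.tip_of('pack',c)])
E
```

```text
t 1.0 pos [0.2224 0.5572 0.2034] psi -0.38 tilt [-0. -0. -1.] w 0.0855 F [-0.3 -0.4  0.6] q [ 1.52  0.04  0.08  0.   -1.62 -0.33]
tool mm [419.7  33.  103.4] rz 1.708
0 (array([0., 0.]), array([0., 0.]), np.float64(0.0)) nan
[]
  return _methods._mean(a, axis=axis, dtype=dtype,
  ret = ret.dtype.type(ret / rcount)
```

Rows apparently need all seven keys.

>>> carry_out(
  commands=[
    {"gripper": 85, "tx": 35, "ty": 2.7, "tz": 0, "rx": 0, "ry": 0, "rz": 0},
    {"gripper": 85, "tx": 35, "ty": 2.7, "tz": 0, "rx": 0, "ry": 0, "rz": 0},
    {"gripper": 85, "tx": 35, "ty": 2.7, "tz": 0, "rx": 0, "ry": 0, "rz": 0},
    {"gripper": 85, "tx": 35, "ty": 2.7, "tz": 0, "rx": 0, "ry": 0, "rz": 0},
    {"gripper": 85, "tx": 35, "ty": 2.7, "tz": 0, "rx": 0, "ry": 0, "rz": 0},
    {"gripper": 85, "tx": 35, "ty": 2.7, "tz": 0, "rx": 0, "ry": 0, "rz": 0},
    {"gripper": 85, "tx": 35, "ty": 2.7, "tz": 0, "rx": 0, "ry": 0, "rz": 0},
    {"gripper": 85, "tx": 35, "ty": 2.7, "tz": 0, "rx": 0, "ry": 0, "rz": 0},
    {"gripper": 85, "tx": 35, "ty": 2.7, "tz": 0, "rx": 0, "ry": 0, "rz": 0},
    {"gripper": 85, "tx": 35, "ty": 2.7, "tz": 0, "rx": 0, "ry": 0, "rz": 0},
    {"gripper": 85, "tx": 35, "ty": 2.7, "tz": 0, "rx": 0, "ry": 0, "rz": 0},
    {"gripper": 85, "tx": 35, "ty": 2.7, "tz": 0, "rx": 0, "ry": 0, "rz": 0},
  ],
)

```text
time_s: 2.3
eef_pos: [0.6017, 0.3707, 0.2033]
ee_rot: [3.085, -0.593, 0.0]
wrist_force: [0.5, 1.0, 0.8]
grip_width: 0.0857
grasp_force: 0.0
```

>>> carry_out(
  commands=[
    {"gripper": 85, "tx": 0, "ty": 0, "tz": 5, "rx": 0, "ry": 0, "rz": 0.1425},
    {"gripper": 85, "tx": 0, "ty": 0, "tz": 5, "rx": 0, "ry": 0, "rz": 0.1425},
    {"gripper": 85, "tx": 0, "ty": 0, "tz": 5, "rx": 0, "ry": 0, "rz": 0.1425},
    {"gripper": 85, "tx": 0, "ty": 0, "tz": 5, "rx": 0, "ry": 0, "rz": 0.1425},
    {"gripper": 85, "tx": 0, "ty": 0, "tz": 5, "rx": 0, "ry": 0, "rz": 0.1425},
    {"gripper": 85, "tx": 0, "ty": 0, "tz": 5, "rx": 0, "ry": 0, "rz": 0.1425},
    {"gripper": 85, "tx": 0, "ty": 0, "tz": 5, "rx": 0, "ry": 0, "rz": 0.1425},
    {"gripper": 85, "tx": 0, "ty": 0, "tz": 5, "rx": 0, "ry": 0, "rz": 0.1425},
    {"gripper": 85, "tx": 0, "ty": 0, "tz": 5, "rx": 0, "ry": 0, "rz": 0.1425},
    {"gripper": 85, "tx": 0, "ty": 0, "tz": 5, "rx": 0, "ry": 0, "rz": 0.1425},
    {"gripper": 85, "tx": 0, "ty": 0, "tz": 5, "rx": 0, "ry": 0, "rz": 0.1425},
    {"gripper": 85, "tx": 0, "ty": 0, "tz": 5, "rx": 0, "ry": 0, "rz": 0.1425},
  ],
)

```text
time_s: 3.5
eef_pos: [0.6005, 0.3714, 0.143]
ee_rot: [1.569, -2.721, 0.0]
wrist_force: [-0.3, 0.5, -0.1]
grip_width: 0.0852
grasp_force: 0.0
```

```bash
cat >> h.py <<'E'
def wrect(d,k,x,y,z0,z1,r0=.06):
    v,u=np.indices(d.shape);a=(u-k['cx'])/k['fx'];b=(v-k['cy'])/k['fy'];r=np.hypot(a,b)+1e-9
    P=np.stack([np.tan(r)*a/r*d,np.tan(r)*b/r*d,d],-1);T=np.linalg.inv(k['camera_from_world']);W=P@T[:3,:3].T+T[:3,3]
    m=(d>0)&(W[...,2]>z0)&(W[...,2]<z1)&(np.hypot(W[...,0]-x,W[...,1]-y)<r0)
    print(m.sum(),rect(W[m]) if m.any() else '',np.median(W[m][:,2]))
    return W,m
E
python3 - <<'E'
from h import *
go(.6,.371,.1,-2.088)
p,d,k=wristview('pics/w1.png');wrect(d,k,.6,.371,.028,.055)
print([(np.round(x['xyz'],4),x['score']) for x in manip.tip_of('pack','wrist')])
E
```

```text
t 3.5 pos [0.6005 0.3714 0.143 ] psi -2.096 tilt [-0. -0. -1.] w 0.0852 F [-0.3  0.5 -0.1] q [ 0.84  0.32  0.3   0.   -1.54 -1.36]
tool mm [ 0.6  0.2 43. ] rz -0.008
5271 (array([599.2, 371. ]), array([79.4, 56.2]), np.float64(1.04)) 0.040825745979580275
[(array([ 0.5994,  0.3707, -0.0029]), 0.79)]
```

>>> carry_out(
  commands=[
    {"gripper": 85, "tx": 1, "ty": 0, "tz": 25, "rx": 0, "ry": 0, "rz": 0},
    {"gripper": 85, "tx": 0, "ty": 0, "tz": 30, "rx": 0, "ry": 0, "rz": 0},
    {"gripper": 85, "tx": 0, "ty": 0, "tz": 30, "rx": 0, "ry": 0, "rz": 0},
    {"gripper": 85, "tx": 0, "ty": 0, "tz": 25, "rx": 0, "ry": 0, "rz": 0},
    {"gripper": 85, "tx": 0, "ty": 0, "tz": 18, "rx": 0, "ry": 0, "rz": 0},
    {"gripper": 85, "tx": 0, "ty": 0, "tz": 10, "rx": 0, "ry": 0, "rz": 0},
    {"gripper": 40, "tx": 0, "ty": 0, "tz": 0, "rx": 0, "ry": 0, "rz": 0},
    {"gripper": 40, "tx": 0, "ty": 0, "tz": 0, "rx": 0, "ry": 0, "rz": 0},
    {"gripper": 40, "tx": 0, "ty": 0, "tz": 0, "rx": 0, "ry": 0, "rz": 0},
    {"gripper": 40, "tx": 0, "ty": 0, "tz": 0, "rx": 0, "ry": 0, "rz": 0},
    {"gripper": 40, "tx": 0, "ty": 0, "tz": 0, "rx": 0, "ry": 0, "rz": 0},
    {"gripper": 40, "tx": 0, "ty": 0, "tz": 0, "rx": 0, "ry": 0, "rz": 0},
  ],
)

```text
time_s: 4.8
eef_pos: [0.6005, 0.371, 0.0068]
ee_rot: [-1.577, 2.715, 0.0]
wrist_force: [0.2, 0.3, 4.2]
grip_width: 0.0397
grasp_force: 2.1
```

Run:
```python
from h import *
go(.6,.371,.01,-2.1)
p,d,k=wristview('pics/w2.png')
```

```text
t 4.8 pos [0.6005 0.371  0.0068] psi -2.089 tilt [ 0.002  0.001 -1.   ] w 0.0397 F [0.2 0.3 4.2] q [ 0.84  0.37  0.11  0.   -1.3  -1.35]
tool mm [ 0.3  0.5 -3.2] rz 0.011
```

View pics/w2.png

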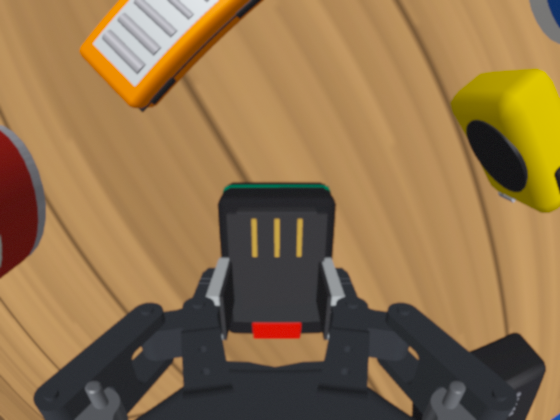

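The wrist view shows the pads on either side of the pack at (217,290) and (333,290). The reading of 40 mm doesn't match a 56 mm body, so I'm checking the depth cross-section.

Run:
```python
from h import *
p,d,k=wristview('pics/w3.png');W,m=wrect(d,k,.6,.371,.02,.06)
o=manip.get_obs();M=R.from_rotvec(o['ee_rot']).as_matrix();L=(W-o['eef_pos'])@M*1000
for v in (200,230,250,270,290,310):
    print(v,[(u,*L[v,u].round(0).astype(int).tolist(),round(W[v,u,2]*1000)) for u in range(200,360,10)])
```

```text
16101 (array([599.8, 370.7]), array([79.8, 67.5]), np.float64(1.042)) 0.04229323174214908
200 [(200, 28, -43, 7, -1), (210, 28, -37, 8, -1), (220, 38, -25, -25, 32), (230, 38, -20, -26, 33), (240, 38, -16, -27, 34), (250, 38, -11, -25, 32), (260, 38, -6, -27, 33), (270, 39, -2, -28, 34), (280, 38, 3, -27, 34), (290, 38, 7, -26, 33), (300, 38, 12, -26, 33), (310, 38, 16, -27, 33), (320, 38, 21, -26, 33), (330, 38, 26, -26, 33), (340, 28, 38, 9, -2), (350, 28, 44, 8, -1)]
230 [(200, 10, -44, 8, -1), (210, 10, -38, 8, -2), (220, 24, -26, -27, 34), (230, 27, -19, -36, 43), (240, 27, -15, -36, 42), (250, 27, -11, -35, 42), (260, 27, -6, -36, 43), (270, 27, -2, -35, 42), (280, 28, 3, -37, 43), (290, 27, 7, -35, 42), (300, 28, 11, -37, 44), (310, 27, 16, -36, 42), (320, 27, 20, -36, 42), (330, 24, 27, -27, 33), (340, 9, 39, 9, -2), (350, 9, 45, 8, -2)]
250 [(200, -4, -45, 8, -1), (210, -4, -39, 9, -2), (220, 12, -27, -23, 30), (230, 17, -20, -36, 43), (240, 18, -15, -36, 43), (250, 17, -11, -34, 41), (260, 17, -6, -36, 43), (270, 18, -2, -36, 43), (280, 18, 3, -36, 43), (290, 17, 7, -35, 42
[... 610 characters left out ...]
 -19, -47, 54), (240, -4, -16, -36, 43), (250, -4, -12, -36, 43), (260, -4, -7, -35, 42), (270, -4, -2, -35, 42), (280, -4, 3, -36, 43), (290, -4, 8, -36, 43), (300, -5, 13, -35, 42), (310, -4, 17, -35, 42), (320, 3, 20, -47, 54), (330, 12, 22, -61, 68), (340, 12, 26, -61, 68), (350, 8, 32, -55, 62)]
310 [(200, 13, -26, -77, 84), (210, 13, -22, -77, 83), (220, 5, -21, -65, 72), (230, -6, -20, -50, 57), (240, -16, -17, -36, 43), (250, -16, -12, -36, 42), (260, -16, -7, -36, 42), (270, -17, -2, -35, 41), (280, -16, 3, -36, 43), (290, -16, 8, -35, 42), (300, -16, 13, -35, 42), (310, -16, 18, -36, 43), (320, -6, 21, -50, 57), (330, 5, 22, -65, 72), (340, 12, 23, -76, 82), (350, 13, 27, -76, 83)]
```

>>> carry_out(
  commands=[
    {"gripper": 75, "tx": 0, "ty": 0, "tz": 0, "rx": 0, "ry": 0, "rz": 0},
    {"gripper": 75, "tx": 0, "ty": 0, "tz": 0, "rx": 0, "ry": 0, "rz": 0},
    {"gripper": 75, "tx": 0, "ty": 0, "tz": 0, "rx": 0, "ry": 0, "rz": 0},
    {"gripper": 75, "tx": 0, "ty": 0, "tz": 0, "rx": 0, "ry": 0, "rz": 0},
  ],
)

```text
time_s: 5.3
eef_pos: [0.5998, 0.3703, 0.0048]
ee_rot: [1.576, -2.716, 0.0]
wrist_force: [0.4, -0.4, -0.0]
grip_width: 0.0751
grasp_force: 0.0
```

>>> carry_out(
  commands=[
    {"gripper": 75, "tx": 0, "ty": 0, "tz": 3, "rx": 0, "ry": 0, "rz": 0},
    {"gripper": 75, "tx": 0, "ty": 0, "tz": 3, "rx": 0, "ry": 0, "rz": 0},
    {"gripper": 75, "tx": 0, "ty": 0, "tz": 0, "rx": 0, "ry": 0, "rz": 0},
  ],
)

```text
time_s: 5.6
eef_pos: [0.5996, 0.3702, -0.0016]
ee_rot: [1.576, -2.716, 0.0]
wrist_force: [1.1, -0.5, 0.0]
grip_width: 0.0752
grasp_force: 0.0
```

>>> carry_out(
  commands=[
    {"gripper": 45, "tx": 0, "ty": 0, "tz": 0, "rx": 0, "ry": 0, "rz": 0},
    {"gripper": 45, "tx": 0, "ty": 0, "tz": 0, "rx": 0, "ry": 0, "rz": 0},
    {"gripper": 45, "tx": 0, "ty": 0, "tz": 0, "rx": 0, "ry": 0, "rz": 0},
    {"gripper": 45, "tx": 0, "ty": 0, "tz": 0, "rx": 0, "ry": 0, "rz": 0},
    {"gripper": 45, "tx": 0, "ty": 0, "tz": 0, "rx": 0, "ry": 0, "rz": 0},
  ],
)

```text
time_s: 6.1
eef_pos: [0.6002, 0.3707, -0.0001]
ee_rot: [-1.577, 2.716, -0.0]
wrist_force: [-1.0, 0.1, 3.9]
grip_width: 0.0533
grasp_force: 63.8
```

>>> carry_out(
  commands=[
    {"gripper": 45, "tx": 0, "ty": 0, "tz": -5, "rx": 0, "ry": 0, "rz": 0},
    {"gripper": 45, "tx": 0, "ty": 0, "tz": -10, "rx": 0, "ry": 0, "rz": 0},
    {"gripper": 45, "tx": 0, "ty": 0, "tz": -25, "rx": 0, "ry": 0, "rz": 0},
    {"gripper": 45, "tx": 0, "ty": 0, "tz": -30, "rx": 0, "ry": 0, "rz": 0},
    {"gripper": 45, "tx": 0, "ty": 0, "tz": -30, "rx": 0, "ry": 0, "rz": 0},
    {"gripper": 45, "tx": 0, "ty": 0, "tz": -30, "rx": 0, "ry": 0, "rz": 0},
    {"gripper": 45, "tx": 0, "ty": 0, "tz": -30, "rx": 0, "ry": 0, "rz": 0},
    {"gripper": 45, "tx": 0, "ty": 0, "tz": -30, "rx": 0, "ry": 0, "rz": 0},
    {"gripper": 45, "tx": 0, "ty": 0, "tz": -30, "rx": 0, "ry": 0, "rz": 0},
    {"gripper": 45, "tx": 0, "ty": 0, "tz": -25, "rx": 0, "ry": 0, "rz": 0},
    {"gripper": 45, "tx": 0, "ty": 0, "tz": -10, "rx": 0, "ry": 0, "rz": 0},
    {"gripper": 45, "tx": 0, "ty": 0, "tz": 0, "rx": 0, "ry": 0, "rz": 0},
  ],
)

```text
time_s: 7.3
eef_pos: [0.6003, 0.3708, 0.256]
ee_rot: [-1.576, 2.715, 0.001]
wrist_force: [-0.6, 0.2, -2.6]
grip_width: 0.0533
grasp_force: 63.7
```

Run:
```python
from h import *
go(.5874,-.0709,.255,-2.09)
p,d,k=wristview('pics/w4.png');o=manip.get_obs();z=o['eef_pos'][2]
W,m=wrect(d,k,.6,.371,z+.02,z+.06)
M=R.from_rotvec(o['ee_rot']).as_matrix();L=(W-o['eef_pos'])@M*1000
for v in (195,205,215,230,250,310): print(v,L[v,[240,280,320]].round(0).tolist())
```

```text
t 7.3 pos [0.6003 0.3708 0.256 ] psi -2.09 tilt [ 0.002  0.002 -1.   ] w 0.0533 F [-0.6  0.2 -2.6] q [ 0.84  0.34  0.53  0.   -1.75 -1.35]
tool mm [ 3.899e+02 -2.079e+02  2.000e-01] rz 0.0
19316 (array([599.9, 371.3]), array([81.2, 80.1]), np.float64(-0.519)) 0.29601591903737196
195 [[39.0, -16.0, -21.0], [39.0, 3.0, -21.0], [39.0, 22.0, -21.0]]
205 [[38.0, -15.0, -32.0], [38.0, 3.0, -33.0], [38.0, 20.0, -34.0]]
215 [[35.0, -15.0, -38.0], [35.0, 3.0, -37.0], [33.0, 20.0, -33.0]]
230 [[30.0, -14.0, -42.0], [30.0, 3.0, -42.0], [30.0, 19.0, -43.0]]
250 [[20.0, -15.0, -42.0], [20.0, 3.0, -41.0], [21.0, 20.0, -42.0]]
310 [[-11.0, -16.0, -43.0], [-11.0, 3.0, -43.0], [-12.0, 22.0, -42.0]]
```

View pics/w4.png

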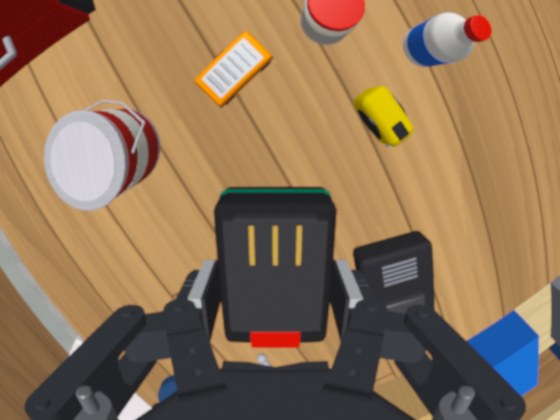

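The pack is held level: its top is 42 to 43 mm above the TCP, so its underside is about 1.5 mm below the TCP. The case is visible at (235,68), undisturbed.

>>> carry_out(
  commands=[
    {"gripper": 45, "tx": 20, "ty": -10.6, "tz": 0, "rx": 0, "ry": 0, "rz": 0},
    {"gripper": 45, "tx": 35, "ty": -18.7, "tz": 0, "rx": 0, "ry": 0, "rz": 0},
    {"gripper": 45, "tx": 35, "ty": -18.7, "tz": 0, "rx": 0, "ry": 0, "rz": 0},
    {"gripper": 45, "tx": 35, "ty": -18.7, "tz": 0, "rx": 0, "ry": 0, "rz": 0},
    {"gripper": 45, "tx": 35, "ty": -18.7, "tz": 0, "rx": 0, "ry": 0, "rz": 0},
    {"gripper": 45, "tx": 35, "ty": -18.7, "tz": 0, "rx": 0, "ry": 0, "rz": 0},
    {"gripper": 45, "tx": 35, "ty": -18.7, "tz": 0, "rx": 0, "ry": 0, "rz": 0},
    {"gripper": 45, "tx": 35, "ty": -18.7, "tz": 0, "rx": 0, "ry": 0, "rz": 0},
    {"gripper": 45, "tx": 35, "ty": -18.7, "tz": 0, "rx": 0, "ry": 0, "rz": 0},
    {"gripper": 45, "tx": 35, "ty": -18.7, "tz": 0, "rx": 0, "ry": 0, "rz": 0},
    {"gripper": 45, "tx": 35, "ty": -18.7, "tz": 0, "rx": 0, "ry": 0, "rz": 0},
    {"gripper": 45, "tx": 20, "ty": -10.6, "tz": 0, "rx": 0, "ry": 0, "rz": 0},
  ],
)

```text
time_s: 8.55
eef_pos: [0.5862, -0.0739, 0.2521]
ee_rot: [1.573, -2.716, -0.002]
wrist_force: [-0.4, 0.2, -1.9]
grip_width: 0.0537
grasp_force: 63.8
```

>>> carry_out(
  commands=[
    {"gripper": 45, "tx": 0, "ty": 0, "tz": 0, "rx": 0, "ry": 0, "rz": 0.123},
    {"gripper": 45, "tx": 0, "ty": 0, "tz": 0, "rx": 0, "ry": 0, "rz": 0.123},
    {"gripper": 45, "tx": 0, "ty": 0, "tz": 0, "rx": 0, "ry": 0, "rz": 0.123},
    {"gripper": 45, "tx": 0, "ty": 0, "tz": 0, "rx": 0, "ry": 0, "rz": 0.123},
    {"gripper": 45, "tx": 0, "ty": 0, "tz": 0, "rx": 0, "ry": 0, "rz": 0.123},
    {"gripper": 45, "tx": 0, "ty": 0, "tz": 0, "rx": 0, "ry": 0, "rz": 0.123},
    {"gripper": 45, "tx": 0, "ty": 0, "tz": 0, "rx": 0, "ry": 0, "rz": 0.123},
    {"gripper": 45, "tx": 0, "ty": 0, "tz": 0, "rx": 0, "ry": 0, "rz": 0.123},
    {"gripper": 45, "tx": 0, "ty": 0, "tz": 0, "rx": 0, "ry": 0, "rz": 0.123},
    {"gripper": 45, "tx": 0, "ty": 0, "tz": 0, "rx": 0, "ry": 0, "rz": 0.123},
    {"gripper": 45, "tx": 0, "ty": 0, "tz": 0, "rx": 0, "ry": 0, "rz": 0},
  ],
)

```text
time_s: 9.65
eef_pos: [0.5866, -0.0712, 0.2521]
ee_rot: [-0.281, -3.126, 0.0]
wrist_force: [-0.1, 0.2, -1.8]
grip_width: 0.0539
grasp_force: 63.8
```

Run:
```python
from h import *
go(.5874,-.0709,.1225,-3.318)
p,d,k=wristview('pics/w5.png')
W,m=wrect(d,k,.609,.018,.15,.17,.065)
for t in('left_floor','left_pull'): print(t,[(np.round(x['xyz'],4),round(x['score'],2)) for x in manip.tip_of(t,'wrist')[:2]])
```

```text
t 9.65 pos [ 0.5866 -0.0712  0.2521] psi 2.962 tilt [-0.003 -0.    -1.   ] w 0.0539 F [-0.1  0.2 -1.8] q [ 0.22  0.03  0.16 -0.   -1.71 -1.97]
tool mm [ -1.1   0.5 129.6] rz -0.003
6488 (array([609.8,  22.7]), array([108.8,  74. ]), np.float64(-0.179)) 0.1624095714288892
left_floor [(array([ 0.5069, -0.019 ,  0.119 ]), 0.67)]
left_pull [(array([ 0.5869, -0.0731,  0.2502]), 0.63), (array([ 0.4736, -0.0165,  0.1844]), 0.6)]
```

View pics/w5.png

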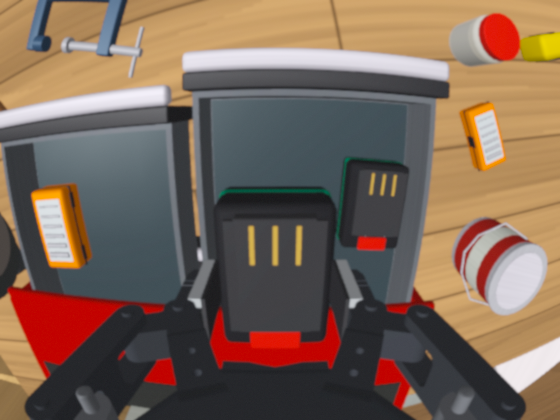

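>>> carry_out(
  commands=[
    {"gripper": 45, "tx": -1, "ty": 0.5, "tz": 10, "rx": 0, "ry": 0, "rz": 0},
    {"gripper": 45, "tx": 0, "ty": 0, "tz": 20, "rx": 0, "ry": 0, "rz": 0},
    {"gripper": 45, "tx": 0, "ty": 0, "tz": 20, "rx": 0, "ry": 0, "rz": 0},
    {"gripper": 45, "tx": 0, "ty": 0, "tz": 20, "rx": 0, "ry": 0, "rz": 0},
    {"gripper": 45, "tx": 0, "ty": 0, "tz": 20, "rx": 0, "ry": 0, "rz": 0},
    {"gripper": 45, "tx": 0, "ty": 0, "tz": 15, "rx": 0, "ry": 0, "rz": 0},
    {"gripper": 45, "tx": 0, "ty": 0, "tz": 10, "rx": 0, "ry": 0, "rz": 0},
    {"gripper": 45, "tx": 0, "ty": 0, "tz": 3, "rx": 0, "ry": 0, "rz": 0},
    {"gripper": 45, "tx": 0, "ty": 0, "tz": 0, "rx": 0, "ry": 0, "rz": 0},
  ],
)

```text
time_s: 10.7
eef_pos: [0.5884, -0.0711, 0.1365]
ee_rot: [0.279, 3.129, -0.001]
wrist_force: [0.4, -1.5, -2.8]
grip_width: 0.0531
grasp_force: 63.7
```

Run:
```python
from h import *
go(.5874,-.0709,.1225,-3.318)
p,d,k=wristview('pics/w6.png');o=manip.get_obs()
W,m=wrect(d,k,.609,.018,.15,.17,.065)
for v in (230,250,310): print(v,(W[v,[240,280,320],2]*1000).round(1))
```

```text
t 10.7 pos [ 0.5884 -0.0711  0.1365] psi 2.964 tilt [ 0. -0. -1.] w 0.0531 F [ 0.4 -1.5 -2.8] q [ 0.22  0.02 -0.05  0.   -1.49 -1.97]
tool mm [ 1.1  0.  14. ] rz -0.002
13637 (array([606.6,   6.9]), array([108.9, 107.1]), np.float64(-0.175)) 0.16285766511193225
230 [180.2 180.4 179.7]
250 [179.9 179.7 179.4]
310 [180.  179.4 179.9]
```

>>> carry_out(
  commands=[
    {"gripper": 45, "tx": 0, "ty": 0, "tz": 6, "rx": 0, "ry": 0, "rz": 0},
    {"gripper": 45, "tx": 0, "ty": 0, "tz": 4, "rx": 0, "ry": 0, "rz": 0},
    {"gripper": 45, "tx": 0, "ty": 0, "tz": 2, "rx": 0, "ry": 0, "rz": 0},
    {"gripper": 45, "tx": 0, "ty": 0, "tz": 2, "rx": 0, "ry": 0, "rz": 0},
    {"gripper": 45, "tx": 0, "ty": 0, "tz": 0, "rx": 0, "ry": 0, "rz": 0},
  ],
)

```text
time_s: 11.25
eef_pos: [0.5883, -0.0711, 0.1221]
ee_rot: [-0.28, -3.129, 0.0]
wrist_force: [-0.1, 0.4, -2.7]
grip_width: 0.054
grasp_force: 63.8
```

>>> carry_out(
  commands=[
    {"gripper": 45, "tx": 0, "ty": 0, "tz": 1, "rx": 0, "ry": 0, "rz": 0},
    {"gripper": 45, "tx": 0, "ty": 0, "tz": 0, "rx": 0, "ry": 0, "rz": 0},
  ],
)

```text
time_s: 11.45
eef_pos: [0.5884, -0.071, 0.1214]
ee_rot: [0.279, 3.129, -0.0]
wrist_force: [0.3, -0.2, -2.6]
grip_width: 0.0536
grasp_force: 63.8
```

>>> carry_out(
  commands=[
    {"gripper": 45, "tx": 0, "ty": 0, "tz": 1, "rx": 0, "ry": 0, "rz": 0},
    {"gripper": 45, "tx": 0, "ty": 0, "tz": 0, "rx": 0, "ry": 0, "rz": 0},
  ],
)

```text
time_s: 11.65
eef_pos: [0.5883, -0.071, 0.1203]
ee_rot: [-0.28, -3.129, 0.0]
wrist_force: [-0.4, -0.7, -3.1]
grip_width: 0.0536
grasp_force: 63.8
```

>>> carry_out(
  commands=[
    {"gripper": 45, "tx": 0, "ty": 0, "tz": 1, "rx": 0, "ry": 0, "rz": 0},
    {"gripper": 45, "tx": 0, "ty": 0, "tz": 0, "rx": 0, "ry": 0, "rz": 0},
  ],
)

```text
time_s: 11.85
eef_pos: [0.5886, -0.0711, 0.1199]
ee_rot: [0.279, 3.128, -0.0]
wrist_force: [-1.2, 0.4, -0.1]
grip_width: 0.053
grasp_force: 64.0
```

Run:
```python
from h import *
go(.5874,-.0709,.1225,-3.318)
p,d,k=wristview('pics/w7.png')
v,u=np.indices(d.shape)
W,m=wrect(d,k,.5874,-.0709,.15,.17,.03)
for v in (230,250,310): print(v,(W[v,[240,280,320],2]*1000).round(1))
W,m=wrect(d,k,.5,-.06,.1,.13,.03)
```

```text
t 11.85 pos [ 0.5886 -0.0711  0.1199] psi 2.963 tilt [ 0.001 -0.    -1.   ] w 0.053 F [-1.2  0.4 -0.1] q [ 0.22  0.03 -0.08  0.   -1.46 -1.97]
tool mm [ 1.2 -0.  -2.6] rz -0.002
10828 (array([587.2, -71.6]), array([59.9, 56.5]), np.float64(-0.256)) 0.16246895382451518
230 [162.6 162.5 162.3]
250 [162.8 163.3 162. ]
310 [162.  162.1 162.1]
5906 (array([513.4, -62.4]), array([59.8, 32.6]), np.float64(1.392)) 0.1189411598204643
```

Contact: Fz went to about 0 and the top is 43.6 mm above the floor. Release and rise.

>>> carry_out(
  commands=[
    {"gripper": 57, "tx": 0, "ty": 0, "tz": 0.3, "rx": 0, "ry": 0, "rz": 0},
    {"gripper": 62, "tx": 0, "ty": 0, "tz": 0, "rx": 0, "ry": 0, "rz": 0},
    {"gripper": 68, "tx": 0, "ty": 0, "tz": 0, "rx": 0, "ry": 0, "rz": 0},
    {"gripper": 68, "tx": 0, "ty": 0, "tz": 0, "rx": 0, "ry": 0, "rz": 0},
    {"gripper": 68, "tx": 0, "ty": 0, "tz": 0, "rx": 0, "ry": 0, "rz": 0},
    {"gripper": 68, "tx": 0, "ty": 0, "tz": -5, "rx": 0, "ry": 0, "rz": 0},
    {"gripper": 68, "tx": 0, "ty": 0, "tz": -15, "rx": 0, "ry": 0, "rz": 0},
    {"gripper": 68, "tx": 0, "ty": 0, "tz": -25, "rx": 0, "ry": 0, "rz": 0},
    {"gripper": 68, "tx": 0, "ty": 0, "tz": -30, "rx": 0, "ry": 0, "rz": 0},
    {"gripper": 68, "tx": 0, "ty": 0, "tz": -30, "rx": 0, "ry": 0, "rz": 0},
    {"gripper": 75, "tx": 0, "ty": 0, "tz": -25, "rx": 0, "ry": 0, "rz": 0},
  ],
)

```text
time_s: 13.0
eef_pos: [0.5886, -0.0713, 0.2528]
ee_rot: [0.279, 3.126, -0.0]
wrist_force: [0.5, 0.5, -0.0]
grip_width: 0.0747
grasp_force: 0.0
```

Run:
```python
from h import *
go(.5815,.233,.245,2.962)
p,d,k=wristview('pics/w8.png')
wrect(d,k,.588,-.071,.148,.17,.052);wrect(d,k,.6,.02,.148,.163,.05)
```

```text
t 13.0 pos [ 0.5886 -0.0713  0.2528] psi 2.963 tilt [ 0.003 -0.    -1.   ] w 0.0747 F [ 0.5  0.5 -0. ] q [ 0.22  0.03  0.16  0.   -1.7  -1.97]
tool mm [ 61.  298.2   7.7] rz 0.001
5697 (array([590.5, -72.6]), array([79.1, 56.4]), np.float64(-0.18)) 0.1665580354555552
2230 (array([607.2,  20.8]), array([85.2, 69.2]), np.float64(-0.195)) 0.15847841416426717
```

>>> carry_out(
  commands=[
    {"gripper": 85, "tx": 4, "ty": 19.8, "tz": 0, "rx": 0, "ry": 0, "rz": 0},
    {"gripper": 85, "tx": 7, "ty": 34.8, "tz": 0, "rx": 0, "ry": 0, "rz": 0},
    {"gripper": 85, "tx": 7, "ty": 34.8, "tz": 0, "rx": 0, "ry": 0, "rz": 0},
    {"gripper": 85, "tx": 7, "ty": 34.8, "tz": 0, "rx": 0, "ry": 0, "rz": 0},
    {"gripper": 85, "tx": 7, "ty": 34.8, "tz": 0, "rx": 0, "ry": 0, "rz": 0},
    {"gripper": 85, "tx": 7, "ty": 34.8, "tz": 0, "rx": 0, "ry": 0, "rz": 0},
    {"gripper": 85, "tx": 7, "ty": 34.8, "tz": 0, "rx": 0, "ry": 0, "rz": 0},
    {"gripper": 85, "tx": 7, "ty": 34.8, "tz": 0, "rx": 0, "ry": 0, "rz": 0},
    {"gripper": 85, "tx": 7, "ty": 34.8, "tz": 0, "rx": 0, "ry": 0, "rz": 0},
    {"gripper": 85, "tx": 1, "ty": 0, "tz": 0, "rx": 0, "ry": 0, "rz": 0},
  ],
)

```text
time_s: 14.05
eef_pos: [0.5806, 0.2368, 0.2489]
ee_rot: [-0.274, -3.129, 0.0]
wrist_force: [-0.1, -0.6, -0.1]
grip_width: 0.085
grasp_force: 0.0
```

>>> carry_out(
  commands=[
    {"gripper": 85, "tx": 0, "ty": 0, "tz": 20, "rx": 0, "ry": 0, "rz": -0.108},
    {"gripper": 85, "tx": 0, "ty": 0, "tz": 25, "rx": 0, "ry": 0, "rz": -0.108},
    {"gripper": 85, "tx": 0, "ty": 0, "tz": 25, "rx": 0, "ry": 0, "rz": -0.108},
    {"gripper": 85, "tx": 0, "ty": 0, "tz": 25, "rx": 0, "ry": 0, "rz": -0.108},
    {"gripper": 85, "tx": 0, "ty": 0, "tz": 10, "rx": 0, "ry": 0, "rz": 0},
    {"gripper": 85, "tx": 0, "ty": 0, "tz": 0, "rx": 0, "ry": 0, "rz": 0},
  ],
)

```text
time_s: 14.65
eef_pos: [0.5808, 0.2327, 0.1434]
ee_rot: [0.392, -3.115, 0.002]
wrist_force: [-0.1, -0.2, 0.2]
grip_width: 0.0854
grasp_force: 0.0
```

Run:
```python
from h import *
p,d,k=wristview('pics/w9.png')
go(.5815,.233,0,3.395)
wrect(d,k,.5815,.233,.022,.045,.06)
print([(np.round(x['xyz'],4),x['score']) for x in manip.tip_of('case','wrist')[:2]])
```

```text
t 14.7 pos [0.5815 0.2329 0.145 ] psi -2.891 tilt [ 0.001 -0.    -1.   ] w 0.0852 F [-0.1 -0.1  1.3] q [ 0.7   0.11  0.05  0.   -1.51 -2.02]
tool mm [  0.    0.2 145. ] rz -0.002
4976 (array([580.8, 233. ]), array([89.3, 50.9]), np.float64(0.224)) 0.03228576648626136
[(array([ 0.5806,  0.234 , -0.0012]), 0.97), (array([0.6115, 0.0171, 0.1204]), 0.59)]
```

>>> carry_out(
  commands=[
    {"gripper": 80, "tx": 0, "ty": 0, "tz": 25, "rx": 0, "ry": 0, "rz": 0.012},
    {"gripper": 80, "tx": 0, "ty": 0, "tz": 30, "rx": 0, "ry": 0, "rz": 0},
    {"gripper": 80, "tx": 0, "ty": 0, "tz": 30, "rx": 0, "ry": 0, "rz": 0},
    {"gripper": 80, "tx": 0, "ty": 0, "tz": 25, "rx": 0, "ry": 0, "rz": 0},
    {"gripper": 75, "tx": 0, "ty": 0, "tz": 20, "rx": 0, "ry": 0, "rz": 0},
    {"gripper": 70, "tx": 0, "ty": 0, "tz": 14, "rx": 0, "ry": 0, "rz": 0},
    {"gripper": 65, "tx": 0, "ty": 0, "tz": 0, "rx": 0, "ry": 0, "rz": 0},
    {"gripper": 38, "tx": 0, "ty": 0, "tz": 0, "rx": 0, "ry": 0, "rz": 0},
    {"gripper": 38, "tx": 0, "ty": 0, "tz": 0, "rx": 0, "ry": 0, "rz": 0},
    {"gripper": 38, "tx": 0, "ty": 0, "tz": 0, "rx": 0, "ry": 0, "rz": 0},
    {"gripper": 38, "tx": 0, "ty": 0, "tz": 0, "rx": 0, "ry": 0, "rz": 0},
    {"gripper": 38, "tx": 0, "ty": 0, "tz": 0, "rx": 0, "ry": 0, "rz": 0},
  ],
)

```text
time_s: 15.95
eef_pos: [0.5829, 0.234, 0.003]
ee_rot: [-0.379, 3.114, 0.002]
wrist_force: [-0.7, 0.3, 6.2]
grip_width: 0.0381
grasp_force: 3.1
```

>>> carry_out(
  commands=[
    {"gripper": 68, "tx": 0, "ty": 0, "tz": 0, "rx": 0, "ry": 0, "rz": 0},
    {"gripper": 68, "tx": 0, "ty": 0, "tz": 0, "rx": 0, "ry": 0, "rz": 0},
    {"gripper": 68, "tx": 0, "ty": 0, "tz": 0, "rx": 0, "ry": 0, "rz": 0},
    {"gripper": 68, "tx": 0, "ty": 0, "tz": 2, "rx": 0, "ry": 0, "rz": 0},
    {"gripper": 68, "tx": 0, "ty": 0, "tz": 2, "rx": 0, "ry": 0, "rz": 0},
    {"gripper": 68, "tx": 0, "ty": 0, "tz": 0, "rx": 0, "ry": 0, "rz": 0},
  ],
)

```text
time_s: 16.55
eef_pos: [0.5808, 0.2331, -0.0046]
ee_rot: [0.379, -3.118, 0.001]
wrist_force: [0.4, 0.1, -0.8]
grip_width: 0.0683
grasp_force: 0.0
```

Run:
```python
from h import *
p,d,k=wristview('pics/w10.png')
go(.5815,.233,0,-2.902)
W,m=wrect(d,k,.5815,.233,.022,.045,.06)
o=manip.get_obs();M=R.from_rotvec(o['ee_rot']).as_matrix();L=(W-o['eef_pos'])@M*1000
for v in (230,250,270,290,310):
    print(v,[(u,*L[v,u].round(0).astype(int).tolist()) for u in list(range(170,240,7))])
```

```text
t 16.6 pos [ 0.581   0.2331 -0.0044] psi -2.9 tilt [-0.001 -0.001 -1.   ] w 0.0681 F [0.3 0.5 0.1] q [ 0.7   0.18 -0.14 -0.   -1.25 -2.03]
tool mm [-0.5 -0.2 -4.4] rz 0.002
17285 (array([580.2, 233.2]), array([97.6, 86.1]), np.float64(0.828)) 0.0309807445840784
230 [(170, 15, -59, -5), (177, 14, -55, -4), (184, 14, -51, -3), (191, 14, -47, -3), (198, 14, -43, -4), (205, 14, -39, -3), (212, 15, -35, -4), (219, 14, -31, -4), (226, 27, -22, -35), (233, 27, -19, -34)]
250 [(170, 1, -61, -3), (177, 1, -57, -2), (184, 2, -52, -4), (191, 2, -48, -3), (198, 2, -44, -3), (205, 2, -40, -4), (212, 2, -36, -3), (219, 2, -32, -3), (226, 16, -23, -33), (233, 17, -19, -35)]
270 [(170, -12, -63, -3), (177, -12, -59, -2), (184, 12, -41, -45), (191, 12, -37, -45), (198, 12, -34, -45), (205, -11, -41, -3), (212, -11, -37, -4), (219, -10, -33, -4), (226, 4, -24, -31), (233, 7, -20, -35)]
290 [(170, 7, -45, -55), (177, 12, -39, -63), (184, 12, -36, -62), (191, 10, -34, -59), (198, 2, -35, -47), (205, -5, -34, -35), (212, -25, -38, -3), (219, -25, -34, -3), (226, -24, -30, -4), (233, -4, -20, -36)]
310 [(170, 13, -38, -77), (177, 9, -37, -72), (184, 9, -34, -71), (191, 3, -34, -63), (198, -5, -34, -52), (205, -40, -44, -4), (212, -40, -40, -3), (219, -40, -35, -3), (226, -40, -31, -3), (233, -17, -21, -35)]
```

View pics/w10.png

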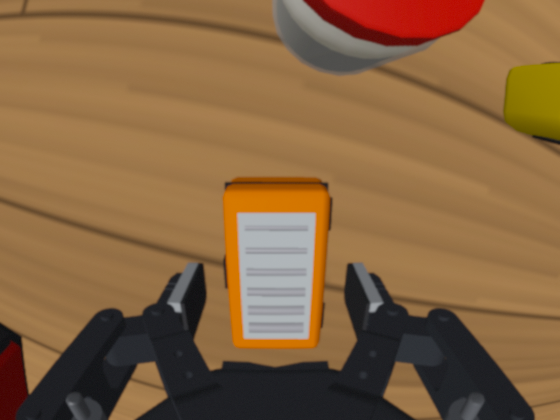

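The case at (277,262) sits between the fingers. The fingertips, ending at row ~263, look higher than the TCP implies, so I check numerically.

Run:
```python
from h import *
p,d,k=wristview('pics/w11.png')
W,m=wrect(d,k,.5815,.233,.022,.045,.06)
o=manip.get_obs();M=R.from_rotvec(o['ee_rot']).as_matrix();L=(W-o['eef_pos'])@M*1000
T=np.linalg.inv(k['camera_from_world']);print('cam in tool',M.T@(T[:3,3]-o['eef_pos'])*1000,(M.T@T[:3,:3]).round(2).tolist(),k['fx'],k['cx'],k['cy'])
for u in (188,195,202): print(u,[(v,*L[v,u].round(0).astype(int).tolist()) for v in range(256,290,3)])
p,d=manip.camera('scene');u,v=0,0
k=manip.get_calibration('scene');q=k['camera_from_world']@np.r_[o['eef_pos'],1];print('tcp px',k['fx']*q[0]/q[2]+k['cx'],k['fy']*q[1]/q[2]+k['cy'])
u,v=int(k['fx']*q[0]/q[2]+k['cx']),int(k['fy']*q[1]/q[2]+k['cy'])
c=p[v-50:v+25,u-50:u+50];cv2.imwrite('pics/s2.png',cv2.resize(c[:,:,::-1],None,fx=7,fy=7,interpolation=cv2.INTER_CUBIC))
```

```text
17198 (array([578.5, 235.1]), array([98.1, 85.3]), np.float64(0.712)) 0.03095356663836632
cam in tool [ 8.00907336e+01 -1.30280760e-01 -1.69034842e+02] [[-0.0, -0.95, -0.31], [1.0, -0.0, -0.0], [-0.0, -0.31, 0.95]] 325.19226210127806 274.85884692909514 209.73198196377294
188 [(256, -2, -51, -3), (259, -4, -51, -3), (262, 12, -40, -38), (265, 12, -40, -41), (268, 12, -39, -44), (271, 12, -39, -46), (274, 11, -38, -48), (277, 11, -37, -50), (280, 12, -36, -55), (283, 12, -36, -56), (286, 11, -36, -58), (289, 11, -35, -61)]
195 [(256, -2, -46, -3), (259, -4, -47, -2), (262, -6, -47, -2), (265, 11, -37, -39), (268, 12, -36, -43), (271, 12, -35, -46), (274, 11, -35, -48), (277, 11, -34, -50), (280, 10, -34, -51), (283, 9, -34, -52), (286, 9, -34, -53), (289, 7, -34, -54)]
202 [(256, -2, -42, -3), (259, -4, -43, -2), (262, -6, -43, -3), (265, 10, -34, -36), (268, 8, -34, -36), (271, 8, -34, -39), (274, 6, -34, -39), (277, 5, -34, -40), (280, 4, -34, -41), (283, 2, -34, -40), (286, 1, -34, -41), (289, 0, -34, -41)]
tcp px 348.35333038182887 207.74209075332763
```

View pics/s2.png

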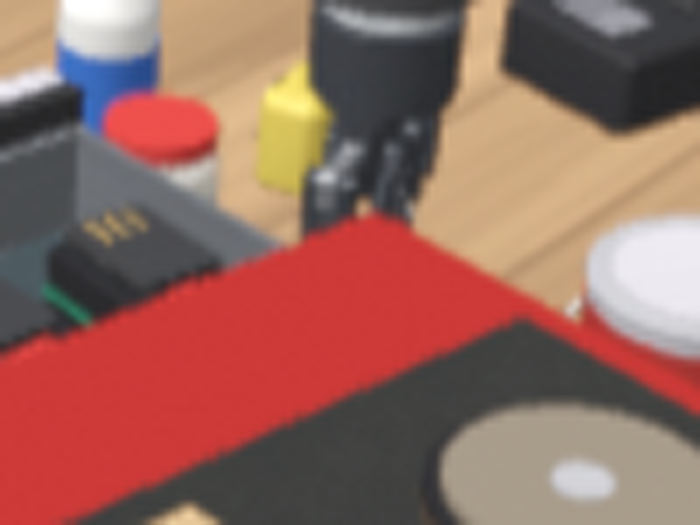

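The scene camera is occluded by the chest. The wrist rays, with the pad known at y = ±34, put the tips about 36 mm behind the TCP, above the bench. I'll lower slowly and watch the force.

>>> carry_out(
  commands=[
    {"gripper": 68, "tx": 0, "ty": 0, "tz": 2, "rx": 0, "ry": 0, "rz": 0},
    {"gripper": 68, "tx": 0, "ty": 0, "tz": 2, "rx": 0, "ry": 0, "rz": 0},
    {"gripper": 68, "tx": 0, "ty": 0, "tz": 0, "rx": 0, "ry": 0, "rz": 0},
  ],
)

```text
time_s: 17.0
eef_pos: [0.581, 0.2331, -0.0084]
ee_rot: [0.379, -3.118, 0.001]
wrist_force: [-0.2, -0.4, -0.0]
grip_width: 0.0678
grasp_force: 0.0
```

>>> carry_out(
  commands=[
    {"gripper": 68, "tx": 0, "ty": 0, "tz": 2, "rx": 0, "ry": 0, "rz": 0},
    {"gripper": 68, "tx": 0, "ty": 0, "tz": 0, "rx": 0, "ry": 0, "rz": 0},
  ],
)

```text
time_s: 17.2
eef_pos: [0.581, 0.2332, -0.0103]
ee_rot: [0.379, -3.118, 0.0]
wrist_force: [-0.4, 0.8, -0.0]
grip_width: 0.068
grasp_force: 0.0
```

>>> carry_out(
  commands=[
    {"gripper": 68, "tx": 0, "ty": 0, "tz": 2, "rx": 0, "ry": 0, "rz": 0},
    {"gripper": 68, "tx": 0, "ty": 0, "tz": 2, "rx": 0, "ry": 0, "rz": 0},
    {"gripper": 68, "tx": 0, "ty": 0, "tz": 0, "rx": 0, "ry": 0, "rz": 0},
  ],
)

```text
time_s: 17.5
eef_pos: [0.581, 0.2331, -0.0144]
ee_rot: [0.379, -3.118, 0.001]
wrist_force: [-0.0, -0.6, -0.1]
grip_width: 0.068
grasp_force: 0.0
```

>>> carry_out(
  commands=[
    {"gripper": 68, "tx": 0, "ty": 0, "tz": 2, "rx": 0, "ry": 0, "rz": 0},
    {"gripper": 68, "tx": 0, "ty": 0, "tz": 2, "rx": 0, "ry": 0, "rz": 0},
    {"gripper": 68, "tx": 0, "ty": 0, "tz": 2, "rx": 0, "ry": 0, "rz": 0},
    {"gripper": 68, "tx": 0, "ty": 0, "tz": 0, "rx": 0, "ry": 0, "rz": 0},
  ],
)

```text
time_s: 17.9
eef_pos: [0.581, 0.2331, -0.0204]
ee_rot: [0.379, -3.118, 0.001]
wrist_force: [-0.6, 0.4, 0.3]
grip_width: 0.0683
grasp_force: 0.0
```

>>> carry_out(
  commands=[
    {"gripper": 38, "tx": 0, "ty": 0, "tz": 0, "rx": 0, "ry": 0, "rz": 0},
    {"gripper": 38, "tx": 0, "ty": 0, "tz": 0, "rx": 0, "ry": 0, "rz": 0},
    {"gripper": 38, "tx": 0, "ty": 0, "tz": 0, "rx": 0, "ry": 0, "rz": 0},
    {"gripper": 38, "tx": 0, "ty": 0, "tz": 0, "rx": 0, "ry": 0, "rz": 0},
    {"gripper": 38, "tx": 0, "ty": 0, "tz": 0, "rx": 0, "ry": 0, "rz": 0},
  ],
)

```text
time_s: 18.4
eef_pos: [0.5814, 0.2334, -0.0196]
ee_rot: [-0.379, 3.118, 0.0]
wrist_force: [-0.0, 0.3, 2.9]
grip_width: 0.0468
grasp_force: 64.1
```

Run:
```python
from h import *
p,d,k=wristview('pics/w12.png')
go(.5815,.233,0,-2.902)
W,m=wrect(d,k,.5815,.233,.022,.037,.06)
o=manip.get_obs();M=R.from_rotvec(o['ee_rot']).as_matrix();L=(W-o['eef_pos'])@M*1000
for v in (200,230,250,300): print(v,[(u,*L[v,u].round(0).astype(int).tolist()) for u in (220,230,250,280,310,330)])
```

```text
t 18.45 pos [ 0.5814  0.2334 -0.0195] psi -2.9 tilt [ 0.001  0.    -1.   ] w 0.0471 F [-0.2  0.6  2.8] q [ 0.7   0.19 -0.16  0.   -1.22 -2.03]
tool mm [  0.   -0.4 -19.5] rz 0.002
19487 (array([579.6, 232.8]), array([88.9, 74.4]), np.float64(0.247)) 0.030680622344131145
200 [(220, 44, -22, -47), (230, 45, -18, -48), (250, 45, -10, -49), (280, 45, 2, -49), (310, 45, 13, -48), (330, 45, 21, -48)]
230 [(220, 33, -22, -49), (230, 33, -18, -50), (250, 33, -10, -51), (280, 33, 2, -50), (310, 33, 14, -49), (330, 33, 22, -49)]
250 [(220, 23, -23, -48), (230, 24, -18, -50), (250, 24, -10, -50), (280, 25, 2, -51), (310, 24, 14, -50), (330, 24, 22, -49)]
300 [(220, 1, -24, -51), (230, 0, -20, -50), (250, 0, -11, -51), (280, 1, 2, -51), (310, 0, 15, -51), (330, 3, 23, -56)]
```

>>> carry_out(
  commands=[
    {"gripper": 38, "tx": 0, "ty": 0, "tz": -5, "rx": 0, "ry": 0, "rz": 0},
    {"gripper": 38, "tx": 0, "ty": 0, "tz": -10, "rx": 0, "ry": 0, "rz": 0},
    {"gripper": 38, "tx": 0, "ty": 0, "tz": -25, "rx": 0, "ry": 0, "rz": 0},
    {"gripper": 38, "tx": 0, "ty": 0, "tz": -30, "rx": 0, "ry": 0, "rz": 0},
    {"gripper": 38, "tx": 0, "ty": 0, "tz": -30, "rx": 0, "ry": 0, "rz": 0},
    {"gripper": 38, "tx": 0, "ty": 0, "tz": -30, "rx": 0, "ry": 0, "rz": 0},
    {"gripper": 38, "tx": 0, "ty": 0, "tz": -30, "rx": 0, "ry": 0, "rz": 0},
    {"gripper": 38, "tx": 0, "ty": 0, "tz": -30, "rx": 0, "ry": 0, "rz": 0},
    {"gripper": 38, "tx": 0, "ty": 0, "tz": -30, "rx": 0, "ry": 0, "rz": 0},
    {"gripper": 38, "tx": 0, "ty": 0, "tz": -25, "rx": 0, "ry": 0, "rz": 0},
    {"gripper": 38, "tx": 0, "ty": 0, "tz": -10, "rx": 0, "ry": 0, "rz": 0},
  ],
)

```text
time_s: 19.55
eef_pos: [0.5819, 0.2333, 0.2388]
ee_rot: [-0.378, 3.115, 0.002]
wrist_force: [-0.0, 0.2, -1.5]
grip_width: 0.0468
grasp_force: 63.7
```

>>> carry_out(
  commands=[
    {"gripper": 38, "tx": 0, "ty": 0, "tz": 0, "rx": 0, "ry": 0, "rz": 0.104},
    {"gripper": 38, "tx": 0, "ty": 0, "tz": 0, "rx": 0, "ry": 0, "rz": 0.104},
    {"gripper": 38, "tx": 0, "ty": 0, "tz": 0, "rx": 0, "ry": 0, "rz": 0.104},
    {"gripper": 38, "tx": 0, "ty": 0, "tz": 0, "rx": 0, "ry": 0, "rz": 0.104},
    {"gripper": 38, "tx": 0, "ty": 0, "tz": 0, "rx": 0, "ry": 0, "rz": 0},
  ],
)

```text
time_s: 20.05
eef_pos: [0.5808, 0.2331, 0.2341]
ee_rot: [-0.275, -3.128, 0.001]
wrist_force: [-0.0, 0.1, -2.4]
grip_width: 0.047
grasp_force: 63.6
```

Run:
```python
from h import *
go(.5809,-.2222,.255,-3.318)
```

```text
t 20.05 pos [0.5808 0.2331 0.2341] psi 2.966 tilt [-0.002 -0.001 -1.   ] w 0.047 F [-0.   0.1 -2.4] q [ 0.7   0.12  0.22 -0.   -1.68 -2.45]
tool mm [ -79.4 -448.4  -20.5] rz 0.001
```

>>> carry_out(
  commands=[
    {"gripper": 38, "tx": -4, "ty": -24, "tz": 0, "rx": 0, "ry": 0, "rz": 0},
    {"gripper": 38, "tx": -7, "ty": -40, "tz": 0, "rx": 0, "ry": 0, "rz": 0},
    {"gripper": 38, "tx": -7, "ty": -40, "tz": 0, "rx": 0, "ry": 0, "rz": 0},
    {"gripper": 38, "tx": -7, "ty": -40, "tz": 0, "rx": 0, "ry": 0, "rz": 0},
    {"gripper": 38, "tx": -7, "ty": -40, "tz": 0, "rx": 0, "ry": 0, "rz": 0},
    {"gripper": 38, "tx": -7, "ty": -40, "tz": 0, "rx": 0, "ry": 0, "rz": 0},
    {"gripper": 38, "tx": -7, "ty": -40, "tz": 0, "rx": 0, "ry": 0, "rz": 0},
    {"gripper": 38, "tx": -7, "ty": -40, "tz": 0, "rx": 0, "ry": 0, "rz": 0},
    {"gripper": 38, "tx": -7, "ty": -40, "tz": 0, "rx": 0, "ry": 0, "rz": 0},
    {"gripper": 38, "tx": -7, "ty": -40, "tz": 0, "rx": 0, "ry": 0, "rz": 0},
    {"gripper": 38, "tx": -7, "ty": -40, "tz": 0, "rx": 0, "ry": 0, "rz": 0},
    {"gripper": 38, "tx": -5, "ty": -24, "tz": 0, "rx": 0, "ry": 0, "rz": 0},
  ],
)

```text
time_s: 21.25
eef_pos: [0.5806, -0.2243, 0.2345]
ee_rot: [-0.271, -3.129, 0.0]
wrist_force: [0.3, -0.9, -1.5]
grip_width: 0.0467
grasp_force: 63.7
```

>>> carry_out(
  commands=[
    {"gripper": 38, "tx": 0, "ty": 0, "tz": 0, "rx": 0, "ry": 0, "rz": 0},
    {"gripper": 38, "tx": 0, "ty": 0, "tz": 0, "rx": 0, "ry": 0, "rz": 0},
  ],
)

```text
time_s: 21.45
eef_pos: [0.581, -0.222, 0.2343]
ee_rot: [-0.272, -3.128, -0.0]
wrist_force: [0.3, -0.2, -2.1]
grip_width: 0.047
grasp_force: 63.7
```

Run:
```python
from h import *
p,d,k=wristview('pics/w13.png')
go(.5809,-.2222,.101,-3.318)
W,m=wrect(d,k,.575,-.312,.145,.158,.06)
o=manip.get_obs();M=R.from_rotvec(o['ee_rot']).as_matrix();L=(W-o['eef_pos'])@M*1000
for v in (210,230,250,300): print(v,[(u,*L[v,u].round(0).astype(int).tolist()) for u in (230,280,320)])
print([(np.round(x['xyz'],4),round(x['score'],2)) for t in('stored_case','right_floor') for x in manip.tip_of(t,'wrist')[:3]])
```

```text
t 21.5 pos [ 0.5812 -0.2213  0.2346] psi 2.969 tilt [-0.001  0.    -1.   ] w 0.0469 F [-0.1  0.5 -0.5] q [-0.04  0.11  0.21 -0.   -1.68 -1.7 ]
tool mm [ 1.000e-01 -1.000e+00  1.336e+02] rz 0.004
5765 (array([ 573.8, -316.8]), array([96.1, 65.5]), np.float64(-0.168)) 0.15093639775889522
210 [(230, 41, -18, -50), (280, 41, 2, -50), (320, 41, 17, -50)]
230 [(230, 33, -18, -51), (280, 33, 2, -50), (320, 33, 17, -51)]
250 [(230, 24, -19, -50), (280, 24, 2, -50), (320, 24, 18, -50)]
300 [(230, 0, -20, -50), (280, 0, 2, -51), (320, -1, 19, -50)]
[(array([ 0.5733, -0.312 ,  0.1193]), 0.87), (array([ 0.4705, -0.0153,  0.1807]), 0.62), (array([ 0.4886, -0.2391,  0.1214]), 0.95)]
```

View pics/w13.png

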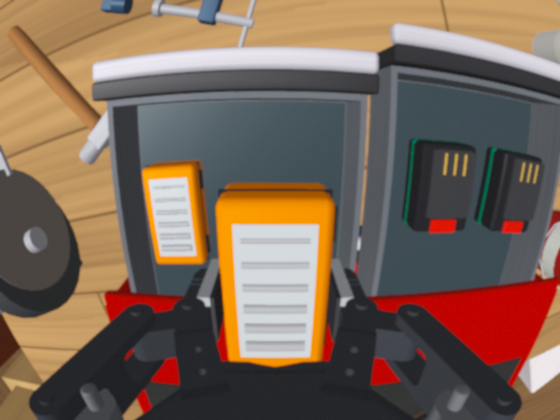

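The view shows the held case over the right drawer with its fellow at (175,212). The two packs lie side by side at (440,185) and (510,190). Lowering.

>>> carry_out(
  commands=[
    {"gripper": 38, "tx": 0, "ty": -1, "tz": 10, "rx": 0, "ry": 0, "rz": 0},
    {"gripper": 38, "tx": 0, "ty": 0, "tz": 20, "rx": 0, "ry": 0, "rz": 0},
    {"gripper": 38, "tx": 0, "ty": 0, "tz": 20, "rx": 0, "ry": 0, "rz": 0},
    {"gripper": 38, "tx": 0, "ty": 0, "tz": 20, "rx": 0, "ry": 0, "rz": 0},
    {"gripper": 38, "tx": 0, "ty": 0, "tz": 20, "rx": 0, "ry": 0, "rz": 0},
    {"gripper": 38, "tx": 0, "ty": 0, "tz": 15, "rx": 0, "ry": 0, "rz": 0},
    {"gripper": 38, "tx": 0, "ty": 0, "tz": 10, "rx": 0, "ry": 0, "rz": 0},
    {"gripper": 38, "tx": 0, "ty": 0, "tz": 5, "rx": 0, "ry": 0, "rz": 0},
    {"gripper": 38, "tx": 0, "ty": 0, "tz": 5, "rx": 0, "ry": 0, "rz": 0},
    {"gripper": 38, "tx": 0, "ty": 0, "tz": 2, "rx": 0, "ry": 0, "rz": 0},
    {"gripper": 38, "tx": 0, "ty": 0, "tz": 0, "rx": 0, "ry": 0, "rz": 0},
  ],
)

```text
time_s: 22.7
eef_pos: [0.5814, -0.2227, 0.1084]
ee_rot: [0.273, 3.129, -0.0]
wrist_force: [-0.4, 0.9, -1.1]
grip_width: 0.0469
grasp_force: 63.7
```

>>> carry_out(
  commands=[
    {"gripper": 38, "tx": 0, "ty": 0, "tz": 2, "rx": 0, "ry": 0, "rz": 0},
    {"gripper": 38, "tx": 0, "ty": 0, "tz": 0, "rx": 0, "ry": 0, "rz": 0},
  ],
)

```text
time_s: 22.9
eef_pos: [0.5813, -0.2227, 0.1063]
ee_rot: [0.273, 3.129, -0.0]
wrist_force: [0.7, 1.1, -1.7]
grip_width: 0.0466
grasp_force: 63.7
```

>>> carry_out(
  commands=[
    {"gripper": 38, "tx": 0, "ty": 0, "tz": 2, "rx": 0, "ry": 0, "rz": 0},
    {"gripper": 38, "tx": 0, "ty": 0, "tz": 2, "rx": 0, "ry": 0, "rz": 0},
    {"gripper": 38, "tx": 0, "ty": 0, "tz": 0, "rx": 0, "ry": 0, "rz": 0},
  ],
)

```text
time_s: 23.2
eef_pos: [0.581, -0.2226, 0.1016]
ee_rot: [-0.273, -3.129, -0.0]
wrist_force: [0.5, 0.1, -1.8]
grip_width: 0.0465
grasp_force: 63.7
```

>>> carry_out(
  commands=[
    {"gripper": 38, "tx": 0, "ty": 0, "tz": 1, "rx": 0, "ry": 0, "rz": 0},
    {"gripper": 38, "tx": 0, "ty": 0, "tz": 0, "rx": 0, "ry": 0, "rz": 0},
  ],
)

```text
time_s: 23.4
eef_pos: [0.5812, -0.2226, 0.101]
ee_rot: [-0.273, -3.13, 0.0]
wrist_force: [-0.4, 0.6, -2.2]
grip_width: 0.0469
grasp_force: 63.7
```

>>> carry_out(
  commands=[
    {"gripper": 38, "tx": 0, "ty": 0, "tz": 1, "rx": 0, "ry": 0, "rz": 0},
    {"gripper": 38, "tx": 0, "ty": 0, "tz": 0, "rx": 0, "ry": 0, "rz": 0},
  ],
)

```text
time_s: 23.6
eef_pos: [0.5813, -0.2227, 0.1005]
ee_rot: [0.273, 3.129, -0.0]
wrist_force: [0.6, 0.8, 0.0]
grip_width: 0.0468
grasp_force: 63.7
```

>>> carry_out(
  commands=[
    {"gripper": 48, "tx": 0, "ty": 0, "tz": 0.3, "rx": 0, "ry": 0, "rz": 0},
    {"gripper": 54, "tx": 0, "ty": 0, "tz": 0, "rx": 0, "ry": 0, "rz": 0},
    {"gripper": 60, "tx": 0, "ty": 0, "tz": 0, "rx": 0, "ry": 0, "rz": 0},
    {"gripper": 64, "tx": 0, "ty": 0, "tz": 0, "rx": 0, "ry": 0, "rz": 0},
    {"gripper": 64, "tx": 0, "ty": 0, "tz": 0, "rx": 0, "ry": 0, "rz": 0},
    {"gripper": 64, "tx": 0, "ty": 0, "tz": -5, "rx": 0, "ry": 0, "rz": 0},
    {"gripper": 64, "tx": 0, "ty": 0, "tz": -15, "rx": 0, "ry": 0, "rz": 0},
    {"gripper": 64, "tx": 0, "ty": 0, "tz": -25, "rx": 0, "ry": 0, "rz": 0},
    {"gripper": 64, "tx": 0, "ty": 0, "tz": -30, "rx": 0, "ry": 0, "rz": 0},
    {"gripper": 64, "tx": 0, "ty": 0, "tz": -30, "rx": 0, "ry": 0, "rz": 0},
    {"gripper": 64, "tx": 0, "ty": 0, "tz": -25, "rx": 0, "ry": 0, "rz": 0},
    {"gripper": 64, "tx": 0, "ty": 0, "tz": -10, "rx": 0, "ry": 0, "rz": 0},
  ],
)

```text
time_s: 24.8
eef_pos: [0.582, -0.2232, 0.2447]
ee_rot: [0.273, 3.124, -0.002]
wrist_force: [-0.7, -0.7, 0.7]
grip_width: 0.0641
grasp_force: 0.0
```

Run:
```python
from h import *
p,d,k=wristview('pics/w14.png')
wrect(d,k,.581,-.2222,.143,.158,.052)
print([(np.round(x['xyz'],4),round(x['score'],2)) for t in('right_pull','left_pull') for x in manip.tip_of(t,'wrist')[:2]])
rp=np.array([.4575,-.2305]);lp=np.array([.4715,-.0155]);ex=np.array([.984,-.176])
for q in (rp,lp): go(*(q-.05*ex),.24,-3.318)
```

```text
5594 (array([ 579.9, -224.1]), array([89.2, 50.3]), np.float64(-0.178)) 0.15056557551577432
[(array([ 0.4525, -0.2286,  0.1861]), 0.72), (array([ 0.4706, -0.0171,  0.1819]), 0.62)]
t 24.95 pos [ 0.5814 -0.2225  0.24  ] psi 2.967 tilt [ 0.001  0.    -1.   ] w 0.0639 F [ 0.3  0.  -0. ] q [-0.04  0.11  0.22 -0.   -1.68 -1.7 ]
tool mm [ 1.706e+02 -2.920e+01 -1.000e-01] rz 0.002
t 24.95 pos [ 0.5814 -0.2225  0.24  ] psi 2.967 tilt [ 0.001  0.    -1.   ] w 0.0639 F [ 0.3  0.  -0. ] q [-0.04  0.11  0.22 -0.   -1.68 -1.7 ]
tool mm [194. 185.  -0.] rz 0.002
```

>>> carry_out(
  commands=[
    {"gripper": 0, "tx": 20, "ty": -3.5, "tz": 0, "rx": 0, "ry": 0, "rz": 0},
    {"gripper": 0, "tx": 33, "ty": -5.5, "tz": 0, "rx": 0, "ry": 0, "rz": 0},
    {"gripper": 0, "tx": 33, "ty": -5.5, "tz": 0, "rx": 0, "ry": 0, "rz": 0},
    {"gripper": 0, "tx": 33, "ty": -5.5, "tz": 0, "rx": 0, "ry": 0, "rz": 0},
    {"gripper": 0, "tx": 32, "ty": -5.5, "tz": 0, "rx": 0, "ry": 0, "rz": 0},
    {"gripper": 0, "tx": 20, "ty": -3.5, "tz": 0, "rx": 0, "ry": 0, "rz": 0},
    {"gripper": 0, "tx": 0, "ty": 0, "tz": 20, "rx": 0, "ry": 0, "rz": 0},
    {"gripper": 0, "tx": 0, "ty": 0, "tz": 30, "rx": 0, "ry": 0, "rz": 0},
    {"gripper": 0, "tx": 0, "ty": 0, "tz": 30, "rx": 0, "ry": 0, "rz": 0},
    {"gripper": 0, "tx": 0, "ty": 0, "tz": 15, "rx": 0, "ry": 0, "rz": 0},
    {"gripper": 0, "tx": 0, "ty": 0, "tz": 0, "rx": 0, "ry": 0, "rz": 0},
  ],
)

```text
time_s: 26.05
eef_pos: [0.4062, -0.2212, 0.1417]
ee_rot: [-0.273, -3.124, -0.001]
wrist_force: [0.6, -0.9, 0.1]
grip_width: 0.0003
grasp_force: 0.0
```

Run:
```python
from h import *
p,d,k=wristview('pics/w15.png')
W,m=wrect(d,k,.581,-.2222,.143,.158,.052)
o=manip.get_obs();M=R.from_rotvec(o['ee_rot']).as_matrix();L=(W-o['eef_pos'])@M*1000
for u in (265,275,285): print(u,[(v,*L[v,u].round(0).astype(int).tolist()) for v in range(225,310,7)])
ex=np.array([.984,-.176]);c=np.array([.655,-.1585]);rp=np.array([.4575,-.2305])
print('chest coords tcp',(o['eef_pos'][:2]-c)@ex,(o['eef_pos'][:2]-c)@[.176,.984]);go(*rp,.145,-3.318)
```

```text
0  nan
265 [(225, -38, -11, 143), (232, -46, -11, 143), (239, -54, -11, 143), (246, -61, -11, 143), (253, -70, -11, 143), (260, 11, -5, -34), (267, 11, -5, -41), (274, 12, -5, -48), (281, 12, -4, -54), (288, 11, -4, -58), (295, 11, -4, -64), (302, 12, -4, -69), (309, 13, -4, -75)]
275 [(225, -38, 0, 143), (232, -46, 0, 143), (239, -54, 0, 143), (246, -61, 0, 142), (253, -70, 0, 143), (260, 12, 0, -34), (267, 11, 0, -41), (274, 12, 0, -47), (281, 12, 0, -54), (288, 11, 0, -58), (295, 11, 0, -63), (302, 8, 0, -64), (309, 5, 0, -63)]
285 [(225, -38, 10, 144), (232, -46, 10, 144), (239, -54, 10, 143), (246, -61, 10, 142), (253, -70, 10, 143), (260, 11, 4, -34), (267, 11, 4, -41), (274, 12, 4, -48), (281, 12, 4, -54), (288, 11, 4, -59), (295, 11, 3, -63), (302, 13, 3, -70), (309, 13, 3, -75)]
chest coords tcp -0.2327826477580392 -0.10575142192942001
t 26.1 pos [ 0.4071 -0.2216  0.144 ] psi 2.967 tilt [-0.002 -0.    -1.   ] w 0.0001 F [-0.2  0.7  0.5] q [-0.06 -0.33 -0.36  0.   -1.55 -1.68]
tool mm [-51.1  -0.   -1.1] rz 0.002
  return _methods._mean(a, axis=axis, dtype=dtype,
  ret = ret.dtype.type(ret / rcount)
```

View pics/w15.png

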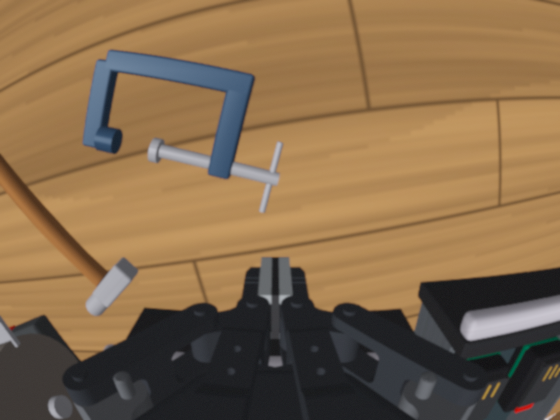

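The view shows the closed fingers, with tips at (275,260), about 33 mm behind the TCP. That puts them at z ≈ 0.177, so I lower 12 mm to meet the lip, then push.

>>> carry_out(
  commands=[
    {"gripper": 0, "tx": 0, "ty": 0, "tz": 8, "rx": 0, "ry": 0, "rz": 0},
    {"gripper": 0, "tx": 0, "ty": 0, "tz": 4, "rx": 0, "ry": 0, "rz": 0},
    {"gripper": 0, "tx": -10, "ty": 0, "tz": 0, "rx": 0, "ry": 0, "rz": 0},
    {"gripper": 0, "tx": -12, "ty": 0, "tz": 0, "rx": 0, "ry": 0, "rz": 0},
    {"gripper": 0, "tx": -6, "ty": 0, "tz": 0, "rx": 0, "ry": 0, "rz": 0},
    {"gripper": 0, "tx": -3, "ty": 0, "tz": 0, "rx": 0, "ry": 0, "rz": 0},
    {"gripper": 0, "tx": -3, "ty": 0, "tz": 0, "rx": 0, "ry": 0, "rz": 0},
    {"gripper": 0, "tx": -3, "ty": 0, "tz": 0, "rx": 0, "ry": 0, "rz": 0},
    {"gripper": 0, "tx": -3, "ty": 0, "tz": 0, "rx": 0, "ry": 0, "rz": 0},
    {"gripper": 0, "tx": -3, "ty": 0, "tz": 0, "rx": 0, "ry": 0, "rz": 0},
  ],
)

```text
time_s: 27.1
eef_pos: [0.4499, -0.229, 0.1329]
ee_rot: [-0.273, -3.129, 0.0]
wrist_force: [-2.6, 0.6, 1.1]
grip_width: 0.0001
grasp_force: 1.1
```

>>> carry_out(
  commands=[
    {"gripper": 0, "tx": -4, "ty": 0, "tz": 0, "rx": 0, "ry": 0, "rz": 0},
    {"gripper": 0, "tx": -6, "ty": 0, "tz": 0, "rx": 0, "ry": 0, "rz": 0},
    {"gripper": 0, "tx": -7, "ty": 0, "tz": 0, "rx": 0, "ry": 0, "rz": 0},
    {"gripper": 0, "tx": -7, "ty": 0, "tz": 0, "rx": 0, "ry": 0, "rz": 0},
    {"gripper": 0, "tx": -7, "ty": 0, "tz": 0, "rx": 0, "ry": 0, "rz": 0},
    {"gripper": 0, "tx": -7, "ty": 0, "tz": 0, "rx": 0, "ry": 0, "rz": 0},
    {"gripper": 0, "tx": -7, "ty": 0, "tz": 0, "rx": 0, "ry": 0, "rz": 0},
    {"gripper": 0, "tx": -7, "ty": 0, "tz": 0, "rx": 0, "ry": 0, "rz": 0},
    {"gripper": 0, "tx": -7, "ty": 0, "tz": 0, "rx": 0, "ry": 0, "rz": 0},
    {"gripper": 0, "tx": -7, "ty": 0, "tz": 0, "rx": 0, "ry": 0, "rz": 0},
    {"gripper": 0, "tx": -7, "ty": 0, "tz": 0, "rx": 0, "ry": 0, "rz": 0},
    {"gripper": 0, "tx": -7, "ty": 0, "tz": 0, "rx": 0, "ry": 0, "rz": 0},
  ],
)

```text
time_s: 28.3
eef_pos: [0.5294, -0.243, 0.1328]
ee_rot: [-0.273, -3.13, 0.0]
wrist_force: [-1.8, -0.4, 1.1]
grip_width: 0.0
grasp_force: 1.2
```

>>> carry_out(
  commands=[
    {"gripper": 0, "tx": -7, "ty": 0, "tz": 0, "rx": 0, "ry": 0, "rz": 0},
    {"gripper": 0, "tx": -7, "ty": 0, "tz": 0, "rx": 0, "ry": 0, "rz": 0},
    {"gripper": 0, "tx": -7, "ty": 0, "tz": 0, "rx": 0, "ry": 0, "rz": 0},
    {"gripper": 0, "tx": -7, "ty": 0, "tz": 0, "rx": 0, "ry": 0, "rz": 0},
    {"gripper": 0, "tx": -7, "ty": 0, "tz": 0, "rx": 0, "ry": 0, "rz": 0},
    {"gripper": 0, "tx": -6, "ty": 0, "tz": 0, "rx": 0, "ry": 0, "rz": 0},
    {"gripper": 0, "tx": -5, "ty": 0, "tz": 0, "rx": 0, "ry": 0, "rz": 0},
    {"gripper": 0, "tx": -5, "ty": 0, "tz": 0, "rx": 0, "ry": 0, "rz": 0},
    {"gripper": 0, "tx": -4, "ty": 0, "tz": 0, "rx": 0, "ry": 0, "rz": 0},
    {"gripper": 0, "tx": -4, "ty": 0, "tz": 0, "rx": 0, "ry": 0, "rz": 0},
    {"gripper": 0, "tx": -3, "ty": 0, "tz": 0, "rx": 0, "ry": 0, "rz": 0},
  ],
)

```text
time_s: 29.4
eef_pos: [0.5903, -0.2536, 0.1327]
ee_rot: [-0.273, -3.13, -0.0]
wrist_force: [-2.0, -0.5, 0.0]
grip_width: 0.0001
grasp_force: 1.1
```

>>> carry_out(
  commands=[
    {"gripper": 0, "tx": -4, "ty": 0, "tz": 0, "rx": 0, "ry": 0, "rz": 0},
    {"gripper": 0, "tx": -4, "ty": 0, "tz": 0, "rx": 0, "ry": 0, "rz": 0},
    {"gripper": 0, "tx": -3, "ty": 0, "tz": 0, "rx": 0, "ry": 0, "rz": 0},
    {"gripper": 0, "tx": -2, "ty": 0, "tz": 0, "rx": 0, "ry": 0, "rz": 0},
    {"gripper": 0, "tx": -2, "ty": 0, "tz": 0, "rx": 0, "ry": 0, "rz": 0},
    {"gripper": 0, "tx": -2, "ty": 0, "tz": 0, "rx": 0, "ry": 0, "rz": 0},
    {"gripper": 0, "tx": 0, "ty": 0, "tz": 0, "rx": 0, "ry": 0, "rz": 0},
  ],
)

```text
time_s: 30.1
eef_pos: [0.6072, -0.2565, 0.1328]
ee_rot: [0.273, 3.129, 0.0]
wrist_force: [-0.6, -0.3, -0.5]
grip_width: 0.0001
grasp_force: 0.3
```

>>> carry_out(
  commands=[
    {"gripper": 0, "tx": -1.5, "ty": 0, "tz": 0, "rx": 0, "ry": 0, "rz": 0},
    {"gripper": 0, "tx": -1.5, "ty": 0, "tz": 0, "rx": 0, "ry": 0, "rz": 0},
  ],
)

```text
time_s: 30.3
eef_pos: [0.6097, -0.2569, 0.1329]
ee_rot: [-0.273, -3.13, -0.0]
wrist_force: [-2.2, 0.3, -0.5]
grip_width: -0.0
grasp_force: 1.0
```

>>> carry_out(
  commands=[
    {"gripper": 0, "tx": -1, "ty": 0, "tz": 0, "rx": 0, "ry": 0, "rz": 0},
    {"gripper": 0, "tx": -1, "ty": 0, "tz": 0, "rx": 0, "ry": 0, "rz": 0},
  ],
)

```text
time_s: 30.5
eef_pos: [0.6118, -0.2573, 0.1329]
ee_rot: [0.273, 3.13, 0.0]
wrist_force: [-1.8, 1.4, -0.8]
grip_width: 0.0001
grasp_force: 1.0
```

>>> carry_out(
  commands=[
    {"gripper": 0, "tx": -1, "ty": 0, "tz": 0, "rx": 0, "ry": 0, "rz": 0},
    {"gripper": 0, "tx": -1, "ty": 0, "tz": 0, "rx": 0, "ry": 0, "rz": 0},
  ],
)

```text
time_s: 30.7
eef_pos: [0.6118, -0.2574, 0.1329]
ee_rot: [-0.273, -3.125, -0.001]
wrist_force: [-12.5, 5.7, 3.0]
grip_width: 0.0003
grasp_force: 6.6
```

>>> carry_out(
  commands=[
    {"gripper": 0, "tx": -1, "ty": 0, "tz": 0, "rx": 0, "ry": 0, "rz": 0},
    {"gripper": 0, "tx": -1, "ty": 0, "tz": 0, "rx": 0, "ry": 0, "rz": 0},
  ],
)

```text
time_s: 30.9
eef_pos: [0.6117, -0.2574, 0.1329]
ee_rot: [-0.272, -3.121, -0.001]
wrist_force: [-21.3, 8.7, 7.4]
grip_width: 0.0001
grasp_force: 11.2
```

>>> carry_out(
  commands=[
    {"gripper": 0, "tx": -0.5, "ty": 0, "tz": 0, "rx": 0, "ry": 0, "rz": 0},
    {"gripper": 0, "tx": 0, "ty": 0, "tz": 0, "rx": 0, "ry": 0, "rz": 0},
  ],
)

```text
time_s: 31.1
eef_pos: [0.6116, -0.2573, 0.1329]
ee_rot: [-0.272, -3.12, -0.002]
wrist_force: [-20.9, 9.0, 6.6]
grip_width: -0.0003
grasp_force: 11.0
```

>>> carry_out(
  commands=[
    {"gripper": 0, "tx": 5, "ty": 0, "tz": 0, "rx": 0, "ry": 0, "rz": 0},
    {"gripper": 0, "tx": 20, "ty": 0, "tz": 0, "rx": 0, "ry": 0, "rz": 0},
    {"gripper": 0, "tx": 35, "ty": 0, "tz": 0, "rx": 0, "ry": 0, "rz": 0},
    {"gripper": 0, "tx": 35, "ty": 0, "tz": 0, "rx": 0, "ry": 0, "rz": 0},
    {"gripper": 0, "tx": 35, "ty": 0, "tz": 0, "rx": 0, "ry": 0, "rz": 0},
    {"gripper": 0, "tx": 35, "ty": 0, "tz": 0, "rx": 0, "ry": 0, "rz": 0},
    {"gripper": 0, "tx": 35, "ty": 0, "tz": 0, "rx": 0, "ry": 0, "rz": 0},
    {"gripper": 0, "tx": 20, "ty": 0, "tz": 0, "rx": 0, "ry": 0, "rz": 0},
    {"gripper": 0, "tx": 10, "ty": 0, "tz": 0, "rx": 0, "ry": 0, "rz": 0},
    {"gripper": 0, "tx": 0, "ty": 0, "tz": 0, "rx": 0, "ry": 0, "rz": 0},
  ],
)

```text
time_s: 32.1
eef_pos: [0.3898, -0.2185, 0.1339]
ee_rot: [0.273, 3.126, -0.0]
wrist_force: [1.0, 0.4, -0.7]
grip_width: 0.0
grasp_force: 0.0
```

Run:
```python
from h import *
go(.426,-.008,.133,2.965)
```

```text
t 32.1 pos [ 0.3898 -0.2185  0.1339] psi 2.967 tilt [ 0.003 -0.001 -1.   ] w 0.0 F [ 1.   0.4 -0.7] q [-0.06 -0.39 -0.42  0.   -1.54 -1.69]
tool mm [  0.8 213.5   0.9] rz 0.002
```

>>> carry_out(
  commands=[
    {"gripper": 0, "tx": 0, "ty": 25, "tz": 0, "rx": 0, "ry": 0, "rz": 0},
    {"gripper": 0, "tx": 0, "ty": 33, "tz": 0, "rx": 0, "ry": 0, "rz": 0},
    {"gripper": 0, "tx": 0, "ty": 33, "tz": 0, "rx": 0, "ry": 0, "rz": 0},
    {"gripper": 0, "tx": 0, "ty": 33, "tz": 0, "rx": 0, "ry": 0, "rz": 0},
    {"gripper": 0, "tx": 0, "ty": 33, "tz": 0, "rx": 0, "ry": 0, "rz": 0},
    {"gripper": 0, "tx": 0, "ty": 33, "tz": 0, "rx": 0, "ry": 0, "rz": 0},
    {"gripper": 0, "tx": 0, "ty": 23, "tz": 0, "rx": 0, "ry": 0, "rz": 0},
    {"gripper": 0, "tx": -8, "ty": 0, "tz": 0, "rx": 0, "ry": 0, "rz": 0},
    {"gripper": 0, "tx": -10, "ty": 0, "tz": 0, "rx": 0, "ry": 0, "rz": 0},
    {"gripper": 0, "tx": -5, "ty": 0, "tz": 0, "rx": 0, "ry": 0, "rz": 0},
    {"gripper": 0, "tx": -3, "ty": 0, "tz": 0, "rx": 0, "ry": 0, "rz": 0},
    {"gripper": 0, "tx": -3, "ty": 0, "tz": 0, "rx": 0, "ry": 0, "rz": 0},
  ],
)

```text
time_s: 33.3
eef_pos: [0.4554, -0.014, 0.1327]
ee_rot: [-0.275, -3.129, 0.001]
wrist_force: [-0.4, -0.1, 0.3]
grip_width: -0.0001
grasp_force: 0.0
```

>>> carry_out(
  commands=[
    {"gripper": 0, "tx": -3, "ty": 0, "tz": 0, "rx": 0, "ry": 0, "rz": 0},
    {"gripper": 0, "tx": -3, "ty": 0, "tz": 0, "rx": 0, "ry": 0, "rz": 0},
    {"gripper": 0, "tx": -3, "ty": 0, "tz": 0, "rx": 0, "ry": 0, "rz": 0},
    {"gripper": 0, "tx": -3, "ty": 0, "tz": 0, "rx": 0, "ry": 0, "rz": 0},
  ],
)

```text
time_s: 33.7
eef_pos: [0.4668, -0.0159, 0.1329]
ee_rot: [-0.273, -3.129, 0.001]
wrist_force: [-2.4, -0.9, 0.5]
grip_width: 0.0005
grasp_force: 1.1
```

>>> carry_out(
  commands=[
    {"gripper": 0, "tx": -4, "ty": 0, "tz": 0, "rx": 0, "ry": 0, "rz": 0},
    {"gripper": 0, "tx": -6, "ty": 0, "tz": 0, "rx": 0, "ry": 0, "rz": 0},
    {"gripper": 0, "tx": -7, "ty": 0, "tz": 0, "rx": 0, "ry": 0, "rz": 0},
    {"gripper": 0, "tx": -7, "ty": 0, "tz": 0, "rx": 0, "ry": 0, "rz": 0},
    {"gripper": 0, "tx": -7, "ty": 0, "tz": 0, "rx": 0, "ry": 0, "rz": 0},
    {"gripper": 0, "tx": -7, "ty": 0, "tz": 0, "rx": 0, "ry": 0, "rz": 0},
    {"gripper": 0, "tx": -7, "ty": 0, "tz": 0, "rx": 0, "ry": 0, "rz": 0},
    {"gripper": 0, "tx": -7, "ty": 0, "tz": 0, "rx": 0, "ry": 0, "rz": 0},
    {"gripper": 0, "tx": -7, "ty": 0, "tz": 0, "rx": 0, "ry": 0, "rz": 0},
    {"gripper": 0, "tx": -7, "ty": 0, "tz": 0, "rx": 0, "ry": 0, "rz": 0},
    {"gripper": 0, "tx": -7, "ty": 0, "tz": 0, "rx": 0, "ry": 0, "rz": 0},
    {"gripper": 0, "tx": -7, "ty": 0, "tz": 0, "rx": 0, "ry": 0, "rz": 0},
  ],
)

```text
time_s: 34.9
eef_pos: [0.5462, -0.0297, 0.1328]
ee_rot: [-0.273, -3.13, 0.0]
wrist_force: [-2.0, -2.1, 0.6]
grip_width: -0.0005
grasp_force: 1.2
```

>>> carry_out(
  commands=[
    {"gripper": 0, "tx": -7, "ty": 0, "tz": 0, "rx": 0, "ry": 0, "rz": 0},
    {"gripper": 0, "tx": -7, "ty": 0, "tz": 0, "rx": 0, "ry": 0, "rz": 0},
    {"gripper": 0, "tx": -7, "ty": 0, "tz": 0, "rx": 0, "ry": 0, "rz": 0},
    {"gripper": 0, "tx": -7, "ty": 0, "tz": 0, "rx": 0, "ry": 0, "rz": 0},
    {"gripper": 0, "tx": -7, "ty": 0, "tz": 0, "rx": 0, "ry": 0, "rz": 0},
    {"gripper": 0, "tx": -7, "ty": 0, "tz": 0, "rx": 0, "ry": 0, "rz": 0},
    {"gripper": 0, "tx": -7, "ty": 0, "tz": 0, "rx": 0, "ry": 0, "rz": 0},
    {"gripper": 0, "tx": -7, "ty": 0, "tz": 0, "rx": 0, "ry": 0, "rz": 0},
    {"gripper": 0, "tx": -6, "ty": 0, "tz": 0, "rx": 0, "ry": 0, "rz": 0},
    {"gripper": 0, "tx": -5, "ty": 0, "tz": 0, "rx": 0, "ry": 0, "rz": 0},
    {"gripper": 0, "tx": -4, "ty": 0, "tz": 0, "rx": 0, "ry": 0, "rz": 0},
    {"gripper": 0, "tx": -4, "ty": 0, "tz": 0, "rx": 0, "ry": 0, "rz": 0},
  ],
)

```text
time_s: 36.1
eef_pos: [0.6198, -0.0425, 0.1327]
ee_rot: [-0.273, -3.13, -0.0]
wrist_force: [-2.4, -1.1, -0.5]
grip_width: 0.0
grasp_force: 1.1
```

Run:
```python
from h import *
o=manip.get_obs();c=np.array([.655,-.1585]);q=o['eef_pos'][:2]-c
print(o['eef_pos'],q@[.984,-.176],q@[.176,.984],o['wrist_force'])
```

```text
[ 0.61975212 -0.04251767  0.13274203] -0.05509680759862919 0.10792298987142618 [-2.41659599 -1.06248946 -0.53819229]
```

Remaining ≈ 29 mm.

>>> carry_out(
  commands=[
    {"gripper": 0, "tx": -4, "ty": 0, "tz": 0, "rx": 0, "ry": 0, "rz": 0},
    {"gripper": 0, "tx": -4, "ty": 0, "tz": 0, "rx": 0, "ry": 0, "rz": 0},
    {"gripper": 0, "tx": -4, "ty": 0, "tz": 0, "rx": 0, "ry": 0, "rz": 0},
    {"gripper": 0, "tx": -4, "ty": 0, "tz": 0, "rx": 0, "ry": 0, "rz": 0},
    {"gripper": 0, "tx": -3, "ty": 0, "tz": 0, "rx": 0, "ry": 0, "rz": 0},
    {"gripper": 0, "tx": -2, "ty": 0, "tz": 0, "rx": 0, "ry": 0, "rz": 0},
    {"gripper": 0, "tx": -2, "ty": 0, "tz": 0, "rx": 0, "ry": 0, "rz": 0},
    {"gripper": 0, "tx": -2, "ty": 0, "tz": 0, "rx": 0, "ry": 0, "rz": 0},
    {"gripper": 0, "tx": -1, "ty": 0, "tz": 0, "rx": 0, "ry": 0, "rz": 0},
  ],
)

```text
time_s: 37.0
eef_pos: [0.6452, -0.0471, 0.1328]
ee_rot: [0.273, 3.13, -0.0]
wrist_force: [-2.5, -0.9, -1.8]
grip_width: -0.0003
grasp_force: 1.1
```

>>> carry_out(
  commands=[
    {"gripper": 0, "tx": -1, "ty": 0, "tz": 0, "rx": 0, "ry": 0, "rz": 0},
    {"gripper": 0, "tx": -1, "ty": 0, "tz": 0, "rx": 0, "ry": 0, "rz": 0},
  ],
)

```text
time_s: 37.2
eef_pos: [0.6471, -0.0474, 0.1328]
ee_rot: [-0.273, -3.13, 0.0]
wrist_force: [-2.8, -0.2, 0.0]
grip_width: -0.0003
grasp_force: 1.0
```

>>> carry_out(
  commands=[
    {"gripper": 0, "tx": -1, "ty": 0, "tz": 0, "rx": 0, "ry": 0, "rz": 0},
    {"gripper": 0, "tx": -1, "ty": 0, "tz": 0, "rx": 0, "ry": 0, "rz": 0},
  ],
)

```text
time_s: 37.4
eef_pos: [0.649, -0.0478, 0.1328]
ee_rot: [-0.273, -3.13, 0.0]
wrist_force: [-2.8, -0.9, -1.1]
grip_width: -0.0003
grasp_force: 1.0
```

>>> carry_out(
  commands=[
    {"gripper": 0, "tx": -1, "ty": 0, "tz": 0, "rx": 0, "ry": 0, "rz": 0},
    {"gripper": 0, "tx": -1, "ty": 0, "tz": 0, "rx": 0, "ry": 0, "rz": 0},
  ],
)

```text
time_s: 37.6
eef_pos: [0.6495, -0.0479, 0.1328]
ee_rot: [-0.273, -3.126, 0.0]
wrist_force: [-12.0, 2.4, 3.3]
grip_width: -0.0001
grasp_force: 6.5
```

>>> carry_out(
  commands=[
    {"gripper": 0, "tx": -1, "ty": 0, "tz": 0, "rx": 0, "ry": 0, "rz": 0},
    {"gripper": 0, "tx": 0, "ty": 0, "tz": 0, "rx": 0, "ry": 0, "rz": 0},
  ],
)

```text
time_s: 37.8
eef_pos: [0.6494, -0.0479, 0.1328]
ee_rot: [-0.272, -3.124, 0.001]
wrist_force: [-14.6, 3.0, 3.4]
grip_width: 0.0002
grasp_force: 7.5
```

>>> carry_out(
  commands=[
    {"gripper": 0, "tx": 5, "ty": 0, "tz": 0, "rx": 0, "ry": 0, "rz": 0},
    {"gripper": 0, "tx": 20, "ty": 0, "tz": 0, "rx": 0, "ry": 0, "rz": 0},
    {"gripper": 0, "tx": 30, "ty": 0, "tz": 0, "rx": 0, "ry": 0, "rz": 0},
    {"gripper": 0, "tx": 30, "ty": 0, "tz": 0, "rx": 0, "ry": 0, "rz": 0},
    {"gripper": 0, "tx": 30, "ty": 0, "tz": 0, "rx": 0, "ry": 0, "rz": 0},
    {"gripper": 0, "tx": 20, "ty": 0, "tz": -10, "rx": 0, "ry": 0, "rz": 0},
    {"gripper": 0, "tx": 10, "ty": 0, "tz": -20, "rx": 0, "ry": 0, "rz": 0},
    {"gripper": 0, "tx": 0, "ty": 0, "tz": 0, "rx": 0, "ry": 0, "rz": 0},
  ],
)

```text
time_s: 38.6
eef_pos: [0.5105, -0.0229, 0.1673]
ee_rot: [0.271, 3.121, 0.003]
wrist_force: [-0.5, -0.1, 0.1]
grip_width: -0.0001
grasp_force: 0.0
```

Run:
```python
from h import *
p,d=manip.camera('top');cv2.imwrite('pics/top9.png',p[:,:,::-1])
c=np.array([.655,-.1585])
for t in('right_pull','left_pull'):
  for x in manip.tip_of(t,'top')[:1]:
    q=np.array(x['xyz'][:2])-c;print(t,x['score'],q@[.984,-.176],q@[.176,.984])
```

```text
right_pull 0.64 -0.012213599999999996 -0.1094192
left_pull 0.63 -0.015684000000000073 0.1086944
```

View pics/top9.png

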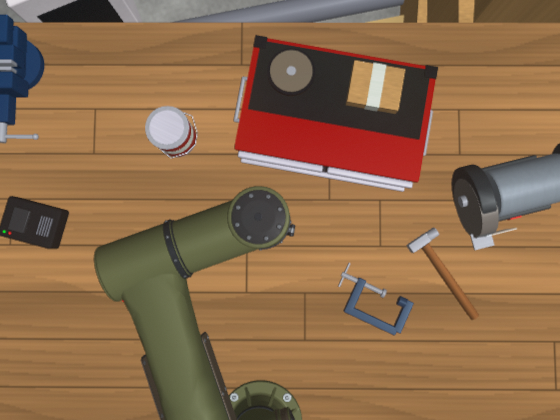

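Both drawers are shut: the pulls at (285,160) and (370,182) lie against the chest. The can, clamp and hammer are in place. The jar, tape measure and glue bottle are hidden under the arm. Handing in.

```bash
python3 -c "
from station import manip
print(manip.finish_job())"
```

```text
the job is handed in; nothing more can be done
None
```

The loose pack is in the left drawer and the loose case in the right, each flat beside its fellow, and both drawers are shut; the job was handed in at about 39 s. I couldn't recheck the jar, tape measure and glue bottle at the end because the arm hid them from the top camera.

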